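Nudge the stage plate into the microscope base and swing the clips over it

ROBOT

A 7-joint arm with a two-finger parallel gripper is mounted at the origin on the work surface. World frame = base frame: x ahead of the robot, y to its left, z up, the work surface at z = 0. Lengths are in m, angles in rad, forces in N, time in s.
With the tool pointing down it reaches from about 0.425 to 1.025 m from the base axis. Payload 9.4 kg.
Tool frame: the origin (TCP) lies midway between the tips of the shut fingers; the grasp point (between the pads) lies 19 mm behind it; z points along the fingers, y is the direction in which the jaws open and shut (so a half turn about z gives the same grasp; the last joint's range is limited). The gripper opens to 85 mm and grips with 20 to 120 N. Pads are 22 mm wide; open, the fingers measure 114 mm over their backs; the gripper's body (76 mm by 85 mm) begins 54 mm behind the grasp point. The pads swing forward as they close: fully open they stand 13 mm farther back than shut.
Start: joints at [1.038, 0.599, -0.003, 1.599, 0.002, 0.943, -0.08], TCP at [0.319, -0.651, 0.231] pointing down, gripper open.
Joint ranges: [-2.57, 2.57], [-0.35, 1.97], [-1.29, 1.29], [0.11, 2.56], [-1.05, 4.19], [0.11, 1.86], [-2.63, 2.63]. Speed limits (rad/s): [2.22, 2.22, 3.01, 3.01, 3.14, 3.14, 3.14].

INTERFACE

Orientations are given as a unit quaternion [x, y, z, w].
In Python, from station import r gives the robot as it stands.
- The arm moves only by the tool step_arm, never from a script. Its arguments are lists of equal length, an entry for each row: "travel": the shift along the tool's x, y, z in m, a list of three; "dr": the turn, a rotation vector about the tool's x, y, z in degrees, a list of three; "fingers": the finger opening in m, from 0 to 0.0854. In form: {"travel": [[tx, ty, tz], ...], "dr": [[ax, ay, az], ...], "fingers": [fingers, ...]}. A call has 1 to 20 rows; each row is the pose to reach, as a shift and turn from the pose measured when the call began, along the tool's axes at that moment; what a row does not reach only later rows make up. A row lasts 1/10 s, in which the tool goes at most 50 mm and 8.59 degrees, less where a joint would pass 70% of its speed; a pose out of reach is approached as far as the arm can. A call with a gripper value outside its range is refused whole. The fingers move at their own pace and stop on an object; the grip force is fixed at half the most. Time passes only in rows, so rows that repeat a pose let the fingers close. It gives the time, the measured TCP pose, the force and the opening at its end, in the units of the state.
- r.state(): the state, without advancing time (a new reading comes with each control period).
- r.grab_frame(name): name is "scene" or "top"; returns a dict with "image" (384x512x3 uint8, red, green, blue), "fx", "fy", "cx", "cy" (pixels), "xyz" and "rotation" of the camera in the world. Camera axes: x right, y up, looking along -z (the intrinsics and any distortion apply to the point x, -y, -z); pixel columns grow to the right and rows downward; lengths in m; the calibration is good to about 2 mm. A picture is of the moment at which its call begins. There is no depth.
- r.job_done(): hands the job in, once; it reports no verdict.
The state is a dict: "clock": time; "joints": joint angles; "qvel": joint speeds; "tau": joint torques, N m; "tcp_pos": TCP position; "tcp_rot": TCP orientation; "force": force on the tool from outside, world axes, zero at the start; "torque": the same for the moment, N m; "width": finger opening in m.
Only numpy, scipy, OpenCV 4.12 (cv2) and the standard library are available. Lean on these libraries where they do the work, as an engineer would, in place of code of your own. Each camera call takes 0.05 s, during which the arm holds its last target.

TASK

The white stage plate of the stereo microscope lies on top of the base, off its round recess. Without picking it up, push it with the fingertips across the recess edge until it drops in and lies flat and fully home, and then push the two steel stage clips round so that both tips lie well over the plate. Leave the spare black plate, the small board on the base and the other things on the bench where they are.

Things in the scene. Friction and masses are not known exactly. Their poses are not given: they have to be found in the camera images.
- microscope: stereo microscope stand, its grey cast base standing flat on the bench, fixed. Origin: on the bench, straight below the middle of the round stage recess. x points to the back of the base (the end with the pole), y to its left, z up. The flat top face is 24 mm above the bench and reaches 144 mm in front of the origin, 189 mm behind it and 129 mm to either side.
- pole (a point): foot of the microscope's steel pole on the base's top face, 142 mm behind and 62 mm to the left of the recess middle. The pole is 25 mm across (foot ring 48 mm) and reaches 324 mm above the bench. The microscope head is swung away on its arm to the left rear, about 195 mm behind and 210 mm to the left of the recess middle, 90 mm across, its lowest part 160 mm above the bench.
- recess (a point): middle of the round stage recess, at the height of the base's top face (24 mm above the bench); same axes as the microscope. The recess is 97 mm across and 6 mm deep with a flat black floor and a 1 mm bevel at its edge.
- white_plate: the white plate to fit: plastic disc 94 mm across, 6 mm thick, about 50 g. Origin: centre of its underside. Starts flat on the base's top face in front of the recess and overlapping it, 56 to 82 mm from its middle; slides under less than 1 N. Its leading edge tips in once its middle is over the recess; it drops when centred to about 1.5 mm. Home, its top is flush with the top face.
- clip_left (a joint): turn of the left clip about its upright pivot, rad. 0: parked, 130 degrees anticlockwise from the microscope's x axis, so out to the left and forward; grows anticlockwise (seen from above) as the tip swings by the front and in over the recess. At 2.03 it points at the recess middle; from 1.6 to its stop at 2.3 the tip is well over the plate. Friction about 0.6 N at the tip; stays where left. Starts at 0 to 0.45.
- clip_left_pivot (a point): foot of the left clip's pivot, at the height of the base's top face, 35 mm behind and 80 mm to the left of the middle of the recess. A dark round head, 17 mm across and 14 mm high, stands on it.
- clip_left_tip (a point): outer end of the left clip, 62 mm from the pivot axis, 15 mm above the base's top face. The clip is a bright steel strip 10 mm wide, 2 mm thick, its underside 3 mm above the top face; its last 12 mm turn up at 45 degrees to 16 mm above the face. This turned-up end or the strip's edge can be pushed sideways.
- clip_right (a joint): turn of the right clip about its upright pivot, rad. 0: parked, 130 degrees clockwise from the microscope's x axis, so out to the right and forward; grows clockwise (seen from above) as the tip swings by the front and in over the recess. At 2.03 it points at the recess middle; from 1.6 to its stop at 2.3 the tip is well over the plate. Friction about 0.6 N at the tip; stays where left. Starts at 0 to 0.45.
- clip_right_pivot (a point): foot of the right clip's pivot, at the height of the base's top face, 35 mm behind and 80 mm to the right of the middle of the recess. A dark round head, 17 mm across and 14 mm high, stands on it.
- clip_right_tip (a point): outer end of the right clip, 62 mm from the pivot axis, 15 mm above the base's top face. The clip is a bright steel strip 10 mm wide, 2 mm thick, its underside 3 mm above the top face; its last 12 mm turn up at 45 degrees to 16 mm above the face. This turned-up end or the strip's edge can be pushed sideways.
- black_plate: the spare black stage plate, 94 mm across and 6 mm thick, lying on the bench; not the one to fit. A bystander: leave it alone. Origin at the centre of its underside.
- sample_board: small green circuit board, 42 x 32 x 9 mm, lying on the rear right of the microscope base. A bystander: leave it alone. Origin at the centre of its underside.
- solder_spool: reel of solder standing on its end, 52 mm across, 48 mm high. A bystander: leave it alone. Origin at the centre of its underside.
- flux_bottle: small amber bottle with a black cap, 38 mm across, 85 mm high. A bystander: leave it alone. Origin at the centre of its underside.
- tip_tin: low round tin with a blue lid, 44 mm across, 26 mm high. A bystander: leave it alone. Origin at the centre of its underside.
- screwdriver: screwdriver with a green handle, 170 mm long, lying on the bench. A bystander: leave it alone. Origin at the centre of its underside (its length along its x axis).
- brush: wooden-handled brush, 150 mm long, lying on the bench. A bystander: leave it alone. Origin at the centre of its underside (its length along its x axis).
- control_board: green circuit board, 100 x 70 x 15 mm, lying on the bench. A bystander: leave it alone. Origin at the centre of its underside.
Not all that is in view belongs to the job. Of the things that look like the white_plate, the largest one is meant.

How it is judged:
By the outcome, as a careful person would: the job done as asked, in the order asked, and still so for the second after the job is handed in, with the robot touching nothing.
It also fails if it takes over 64 s, if anything falls off the work surface, if the arm or the gripper's body presses on something with over 40 N, if the wrist force passes 120 N, or if a joint passes its speed limit or range.

## Working session

There is one attempt and no reset: what is moved stays moved. The work goes in short steps, Python scripts to look and compute and a tool call to move; the robot and the scene stay as the last step left them, time stands still between calls to the robot, and variables do not carry over. Pictures are saved under pics/ and viewed, and the job is handed in when it is done.

Besides the shell and the picture viewer there is one more tool, called in YAML: its name, and indented under it one key for each argument. step_arm: Moves the arm, as the interface text tells. Its arguments: {"type":"object","properties":{"travel":{"type":"array"},"dr":{"type":"array"},"fingers":{"type":"array"}},"required":["travel","dr","fingers"]}

```bash
ls; mkdir -p pics
cat > h.py <<'E'
import numpy as np, cv2
from station import r
def snap(name,fn):
    f=r.grab_frame(name); im=f["image"]
    cv2.imwrite(fn,cv2.cvtColor(im,cv2.COLOR_RGB2BGR)); np.save(fn[:-4]+'.npy',f,allow_pickle=True)
    return f
def load(fn): return np.load(fn,allow_pickle=True).item()
def Rm(f):
    R=np.array(f["rotation"],float)
    if R.shape==(3,3): return R
    from scipy.spatial.transform import Rotation
    return Rotation.from_quat(R).as_matrix()
def ray(f,u,v):
    d=np.array([(u-f["cx"])/f["fx"],-(v-f["cy"])/f["fy"],-1.])
    return np.array(f["xyz"]),Rm(f)@d
def onz(f,u,v,z):
    o,d=ray(f,u,v); return o+d*(z-o[2])/d[2]
def proj(f,p):
    c=Rm(f).T@(np.array(p)-np.array(f["xyz"])); return np.array([f["cx"]+f["fx"]*c[0]/-c[2], f["cy"]-f["fy"]*c[1]/-c[2]])
E
python3 - <<'E'
from h import *
for n in("scene","top"):
    f=snap(n,f"pics/{n}0.png"); print({k:v for k,v in f.items() if k!="image"})
print(r.state())
E
```

```text
pics
{'fx': 409.3446483948208, 'fy': 409.3446483948208, 'cx': 252.5032653052798, 'cy': 189.22923998751574, 'xyz': array([1.40113033, 0.12112871, 0.78397391]), 'rotation': array([0.28729384, 0.32244607, 0.68985942, 0.58102044])}
{'fx': 458.9175881485499, 'fy': 458.9175881485499, 'cx': 257.1778524221636, 'cy': 200.4429850581314, 'xyz': array([0.33600596, 0.00915109, 1.59240423]), 'rotation': array([-0.04034613,  0.04089078,  0.70765182, -0.70422229])}
{'clock': 0.1, 'joints': array([ 1.03832964,  0.60005739, -0.00252665,  1.60006334,  0.00178032,
        0.94291315, -0.07979477]), 'qvel': array([-1.27220787e-03, -1.33755758e-03,  1.04006612e-03, -9.06105271e-04,
       -7.48404365e-07, -1.20391239e-03,  1.55190833e-03]), 'tau': array([ 5.82532404e-03, -7.77991462e+01,  1.57029927e+00, -2.58624709e+01,
        1.26712216e-02,  5.51202815e-03, -2.76891726e-06]), 'tcp_pos': array([ 0.31890142, -0.65061356,  0.23048989]), 'tcp_rot': array([ 9.74142177e-01,  2.25934728e-01, -2.23859780e-04, -6.83815041e-04]), 'force': array([ 0.07335728,  0.36781918, -0.77832763]), 'torque': array([-0.0125669 , -0.0293542 ,  0.06736194]), 'width': 0.08533689016416772}
```

View pics/scene0.png

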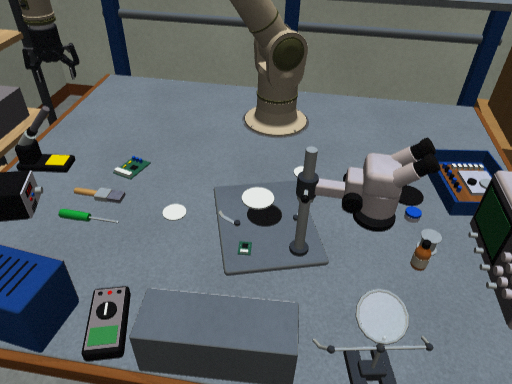

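View pics/top0.png

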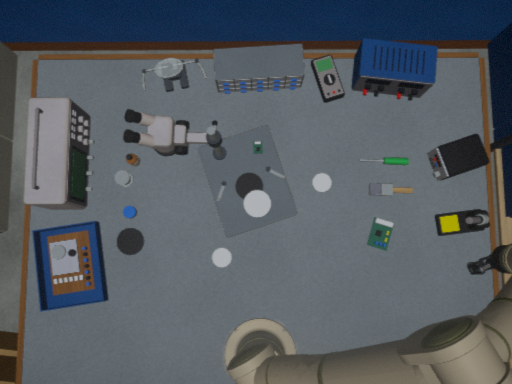

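The top view shows the base with its recess near (249,186), the white plate at (257,204), clips at (222,190) and (276,172), and the pole at (218,140). Two smaller white discs lie on the bench. I'll zoom in to measure.

Run:
```python
from h import *
f=load('pics/top0.npy'); im=cv2.imread('pics/top0.png')
cv2.imwrite('pics/top0z.png',cv2.resize(im[110:250,180:320],(784,784//1))[:, :][:600] if 0 else cv2.resize(im[115:245,185:315],(598,598),interpolation=cv2.INTER_CUBIC))
im=cv2.imread('pics/scene0.png')
cv2.imwrite('pics/scene0z.png',cv2.resize(im[140:280,200:360],(800,700),interpolation=cv2.INTER_CUBIC)[:600])
```

```text
(no output)
```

View pics/top0z.png

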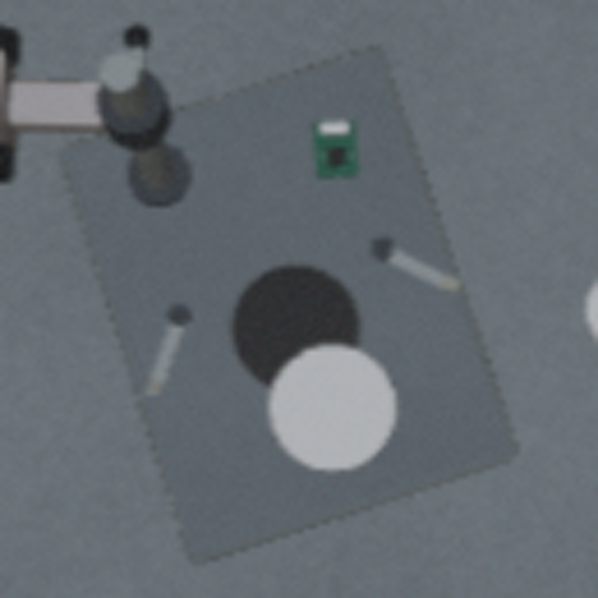

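View pics/scene0z.png

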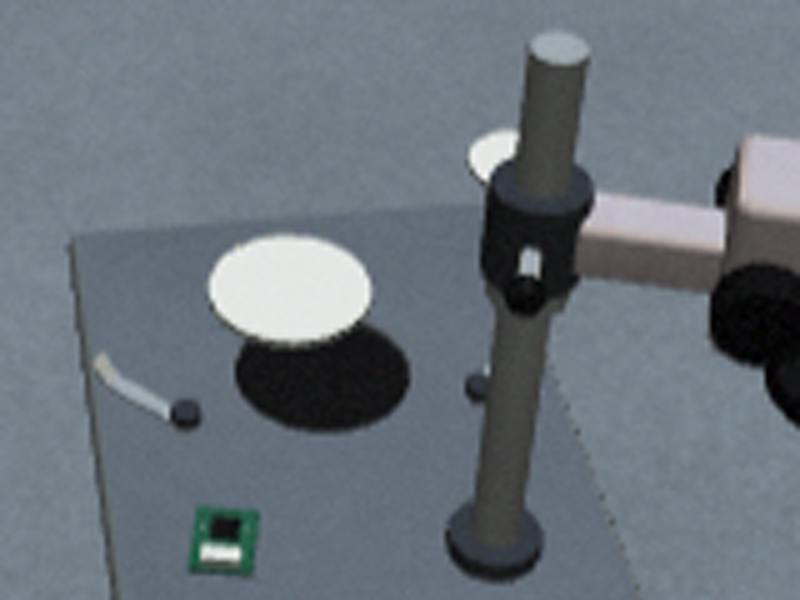

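```bash
cat > fit.py <<'E'
from h import *
from scipy.optimize import least_squares
def blob(f,lo,hi,box,z,mode):
    g=cv2.cvtColor(f["image"],cv2.COLOR_RGB2GRAY); x0,y0,x1,y1=box
    s=8; c=cv2.resize(g[y0:y1,x0:x1],None,fx=s,fy=s,interpolation=cv2.INTER_CUBIC)
    m=((c>=lo)&(c<=hi)).astype(np.uint8)
    cs,_=cv2.findContours(m,cv2.RETR_EXTERNAL,cv2.CHAIN_APPROX_NONE)
    k=max(cs,key=cv2.contourArea)[:,0,:].astype(float)
    uv=(k+.5)/s-.5+[x0,y0]
    P=np.array([onz(f,u,v,z)[:2] for u,v in uv]); return uv,P
def circ(P,R=None,loss='soft_l1'):
    c0=P.mean(0)
    if R is None:
        s=least_squares(lambda p:np.hypot(P[:,0]-p[0],P[:,1]-p[1])-p[2],[*c0,.047],loss=loss,f_scale=.001)
    else: s=least_squares(lambda p:np.hypot(P[:,0]-p[0],P[:,1]-p[1])-R,c0,loss=loss,f_scale=.001)
    return s.x,np.sqrt(np.mean(s.fun**2))
E
python3 - <<'E'
from fit import *
for n,box in (("top",(225,165,285,225)),("scene",(235,180,295,235))):
    f=load(f'pics/{n}0.npy'); g=cv2.cvtColor(f["image"],cv2.COLOR_RGB2GRAY)
    uv,P=blob(f,150 ,255,box,.030,0); w,e=circ(P); print(n,'white',w,e, circ(P,.047))
    uv,P=blob(f,0,68,box,.024,0)
    d=np.hypot(*(P-w[:2]).T)>.050
    # for scene exclude points adjacent to white plate
    c=circ(P[d]); print(n,'recess',c,circ(P[d],.0485),d.sum(),len(d))
    print(g[186,240:260] if n=="top" else g[215,250:290])
f=load('pics/top0.npy')
Z=lambda u,v:((u+.5)/4.6-.5+185,(v+.5)/4.6-.5+115)
cor=[onz(f,*Z(*p),.024)[:2] for p in [(380,45),(63,150),(195,565),(520,452)]]
print(np.array(cor))
rc=np.array([.0,0])
for nm,p,z in (("pivL",(179,315),.038),("pivR",(382,248),.038),("tipL",(152,391),.036),("tipR",(457,287),.036),("foot",(160,176),.03),("board",(337,150),.033)):
    print(nm,onz(f,*Z(*p),z)[:2])
E
```

```text
top white [0.50685504 0.00859754 0.04582848] 0.0003686222254636166 (array([0.50688909, 0.00863216]), np.float64(0.0012249607858245473))
top recess (array([0.57102685, 0.03756496, 0.04463696]), np.float64(0.008727836270405112)) (array([0.56784274, 0.03646073]), np.float64(0.011672196347702356)) 608 608
[48 48 47 49 52 47 51 49 48 48 49 52 50 46 50 49 50 51 46 49]
scene white [0.50537295 0.00740028 0.04741534] 0.0004903350416534453 (array([0.50539539, 0.00740664]), np.float64(0.0006435010175500132))
scene recess (array([0.56768562, 0.03499488, 0.04803508]), np.float64(0.00030430705756226206)) (array([0.56727665, 0.03484339]), np.float64(0.0004891971059923213)) 483 695
[ 17  17  16  20  19  23  21  19  20  17  21  18  21  18  22  23  19  16
  19  20  17  18  20  17  19  20  20  17  23  20  22  40 101 111 108 110
 107 107 109 112]
[[ 0.78543622 -0.02902793]
 [ 0.70489702  0.21186163]
 [ 0.3906628   0.110977  ]
 [ 0.47351515 -0.13110834]]
pivL [0.57585735 0.12247162]
pivR [ 0.6257471 -0.0290303]
tipL [0.51922225 0.14245745]
tipR [ 0.59630403 -0.0848526 ]
foot [0.68313283 0.13775426]
board [0.70179494 0.0042008 ]
```

Run:
```python
from fit import *
f=load('pics/top0.npy')
g=cv2.cvtColor(f["image"],cv2.COLOR_RGB2GRAY); print(g[180,225:275])
for th in (65,70,75):
    uv,P=blob(f,0,th,(233,170,266,200),.024,0)
    w=np.array([.5069,.0086]); d=np.hypot(*(P-w).T)>.052
    edge=(uv[:,0]>234)&(uv[:,0]<264)&(uv[:,1]>171)&(uv[:,1]<198); d&=edge
    c=circ(P[d]); print(th,c,circ(P[d],.0485),d.sum(),len(d))
    uv,P=blob(f,[130,140,150][(th-65)//5],255,(225,165,285,225),.030,0); print(circ(P))
# model fit on corner etc
f=load('pics/top0.npy')
Z=lambda u,v:((u+.5)/4.6-.5+185,(v+.5)/4.6-.5+115)
M=[(.189,-.129,.024),(.189,.129,.024),(-.144,.129,.024),(-.144,-.129,.024),(.035,.08,.038),(.035,-.08,.038)]
I=[(380,45),(63,150),(195,565),(520,452),(179,315),(382,248)]
def res(p):
    c,s=np.cos(p[2]),np.sin(p[2]); out=[]
    for m,i in zip(M,I):
        q=[p[0]+c*m[0]-s*m[1],p[1]+s*m[0]+c*m[1],m[2]]
        out+=list(proj(f,q)-np.array(Z(*i)))
    return np.array(out)
s=least_squares(res,[.57,.035,.3],loss='soft_l1'); print(s.x,s.fun.reshape(-1,2).round(2))
```

```text
[ 96  97  99  99  97  97  99  97  99  99  96  84  57  50  48  49  50  49
  50  50  46  49  49  47  49  49  49  51  49  50  47  46  48  48  49  51
  64  86 100  98  99 100  98  98  99  98 101  99 102 100]
65 (array([0.56815982, 0.03625718, 0.04637347]), np.float64(0.0021224202062747515)) (array([0.56606019, 0.0352959 ]), np.float64(0.002989817188167333)) 440 600
(array([0.50677406, 0.00861971, 0.04714937]), np.float64(0.0004969503173504143))
70 (array([0.56806679, 0.03619894, 0.04703251]), np.float64(0.00030181133643920443)) (array([0.56664444, 0.03554808]), np.float64(0.001251610268646686)) 442 610
(array([0.50680937, 0.00862289, 0.04650351]), np.float64(0.0004103967397554074))
75 (array([0.56800517, 0.03611479, 0.0476711 ]), np.float64(0.00026609539872144767)) (array([0.56724406, 0.03577693]), np.float64(0.0007301062402150285)) 445 618
(array([0.50685504, 0.00859754, 0.04582848]), np.float64(0.0003686222254636166))
[0.56740322 0.03456825 0.31920582] [[-0.12 -0.53]
 [-1.29 -0.41]
 [-0.26  0.14]
 [ 0.59  0.68]
 [ 0.28  0.09]
 [ 0.4   0.  ]]
```

```bash
cat > go.py <<'E'
from h import *
from scipy.spatial.transform import Rotation as Ro
def go(pos,yaw_deg):
    s=r.state(); R=Ro.from_quat(s["tcp_rot"])
    y=np.radians(yaw_deg); T=Ro.from_matrix(np.array([[np.cos(y),np.sin(y),0],[np.sin(y),-np.cos(y),0],[0,0,-1]]))
    t=R.inv().apply(np.array(pos)-s["tcp_pos"]); d=(R.inv()*T).as_rotvec(degrees=True)
    x=R.as_matrix()[:,0]
    print("at",s["tcp_pos"].round(4),"yaw",np.degrees(np.arctan2(x[1],x[0])).round(2),"F",s["force"].round(2),"w",round(s["width"],4),"t",s["clock"])
    print("travel",t.round(4),"dr",d.round(2))
E
python3 - <<'E'
from go import *
rc=np.array([.5677,.0355]);w=np.array([.5062,.0081]);u=rc-w;L=np.hypot(*u);u/=L
print(L,np.degrees(np.arctan2(u[1],u[0])))
p=w-u*(.0398+.011+.012); print(p)
go([*p,.16],24.0)
E
```

```text
0.06732763177180673 24.014332525062
[ 0.44883574 -0.01745741]
at [ 0.3189 -0.6506  0.2305] yaw 26.12 F [ 0.07  0.37 -0.78] w 0.0853 t 0.1
travel [ 0.3954 -0.5112  0.0712] dr [-0.08  0.01  2.12]
```

step_arm:
  travel:
    - [0.395,-0.511,0.0]
    - [0.395,-0.511,0.0]
    - [0.395,-0.511,0.0]
    - [0.395,-0.511,0.0]
    - [0.395,-0.511,0.0]
    - [0.395,-0.511,0.0]
    - [0.395,-0.511,0.0]
    - [0.395,-0.511,0.0]
    - [0.395,-0.511,0.0]
    - [0.395,-0.511,0.0]
    - [0.395,-0.511,0.0]
    - [0.395,-0.511,0.0]
    - [0.395,-0.511,0.0]
    - [0.395,-0.511,0.0]
    - [0.395,-0.511,0.04]
    - [0.395,-0.511,0.07]
    - [0.395,-0.511,0.071]
    - [0.395,-0.511,0.071]
    - [0.395,-0.511,0.071]
    - [0.395,-0.511,0.071]
  dr:
    - [0,0,2]
    - [0,0,2]
    - [0,0,2]
    - [0,0,2]
    - [0,0,2]
    - [0,0,2]
    - [0,0,2]
    - [0,0,2]
    - [0,0,2]
    - [0,0,2]
    - [0,0,2]
    - [0,0,2]
    - [0,0,2]
    - [0,0,2]
    - [0,0,2]
    - [0,0,2]
    - [0,0,2]
    - [0,0,2]
    - [0,0,2]
    - [0,0,2]
  fingers: [0.05,0.05,0.05,0.05,0.05,0.05,0.05,0.05,0.05,0.05,0.05,0.05,0.05,0.05,0.05,0.05,0.05,0.05,0.05,0.05]

```text
clock: 2.1
tcp_pos: [0.4493, -0.0181, 0.1614]
tcp_rot: [0.978, 0.209, 0.001, -0.0]
force: [0.3, 0.4, 0.7]
width: 0.0503
```

Run:
```python
from go import *
go([.4488,-.0175,.045],24)
f=snap("scene","pics/scene1.png");g=f["image"][100:250,170:370]
cv2.imwrite("pics/scene1z.png",cv2.cvtColor(cv2.resize(g,(800,600),interpolation=cv2.INTER_CUBIC),cv2.COLOR_RGB2BGR))
```

```text
at [ 0.4493 -0.0181  0.1614] yaw 24.08 F [0.25 0.37 0.73] w 0.0503 t 2.1
travel [-0.0004 -0.0007  0.1164] dr [-0.03 -0.11  0.08]
```

View pics/scene1z.png

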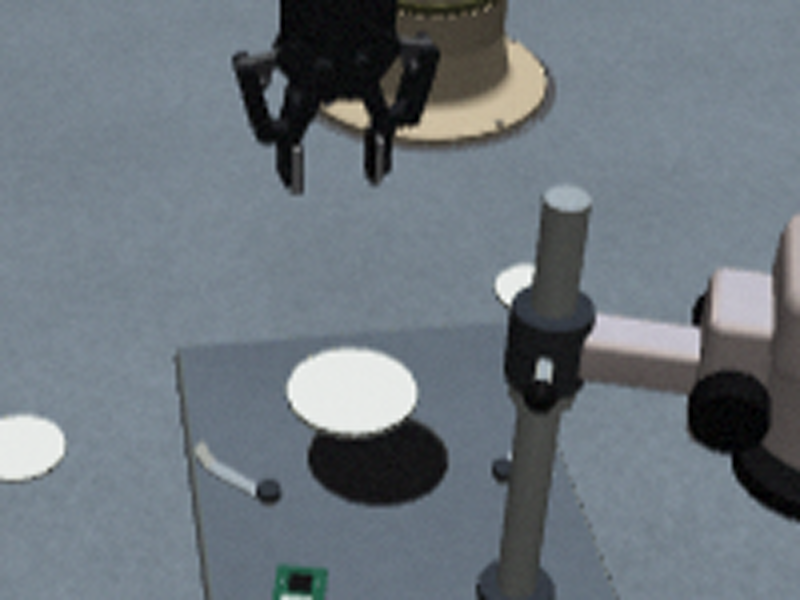

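Run:
```python
from go import *
f=load('pics/scene1.npy'); t=np.array([.4493,-.0181]); a=np.radians(24.08);u=np.array([np.cos(a),np.sin(a)]);n=np.array([-u[1],u[0]])
for s in(1,-1):
  for z in(.1614,.157,.153):
    for l in (.025,.032,.0395):
      q=proj(f,[*(t+u*.011+n*s*l),z]); print(s,z,l,((q-[170,100])*4+1.5).round(0))
```

```text
1 0.1614 0.025 [372. 193.]
1 0.1614 0.032 [382. 191.]
1 0.1614 0.0395 [392. 190.]
1 0.157 0.025 [372. 198.]
1 0.157 0.032 [381. 197.]
1 0.157 0.0395 [392. 195.]
1 0.153 0.025 [372. 203.]
1 0.153 0.032 [381. 202.]
1 0.153 0.0395 [392. 200.]
-1 0.1614 0.025 [302. 202.]
-1 0.1614 0.032 [292. 203.]
-1 0.1614 0.0395 [282. 204.]
-1 0.157 0.025 [302. 207.]
-1 0.157 0.032 [292. 208.]
-1 0.157 0.0395 [282. 210.]
-1 0.153 0.025 [302. 212.]
-1 0.153 0.032 [292. 213.]
-1 0.153 0.0395 [282. 215.]
```

step_arm:
  travel:
    - [0,0,0.04]
    - [0,0,0.08]
    - [0,0,0.11]
    - [0,0,0.125]
    - [0,0,0.132]
    - [0,0,0.135]
    - [0,0,0.136]
    - [0,0,0.136]
  dr:
    - [0,0,0]
    - [0,0,0]
    - [0,0,0]
    - [0,0,0]
    - [0,0,0]
    - [0,0,0]
    - [0,0,0]
    - [0,0,0]
  fingers: [0.05,0.05,0.05,0.05,0.05,0.05,0.05,0.05]

```text
clock: 2.95
tcp_pos: [0.45, -0.018, 0.0262]
tcp_rot: [0.978, 0.209, 0.002, -0.0]
force: [-1.0, -1.0, -0.8]
width: 0.05
```

Run:
```python
from go import *
go([.4488,-.0175,.019],24)
f=snap("scene","pics/scene2.png");g=f["image"][140:240,200:333]
cv2.imwrite("pics/scene2z.png",cv2.cvtColor(cv2.resize(g,(798,600),interpolation=cv2.INTER_CUBIC),cv2.COLOR_RGB2BGR))
```

```text
at [ 0.45   -0.018   0.0262] yaw 24.08 F [-0.99 -0.98 -0.79] w 0.05 t 2.95
travel [-0.001  -0.001   0.0072] dr [ 0.   -0.19  0.08]
```

View pics/scene2z.png

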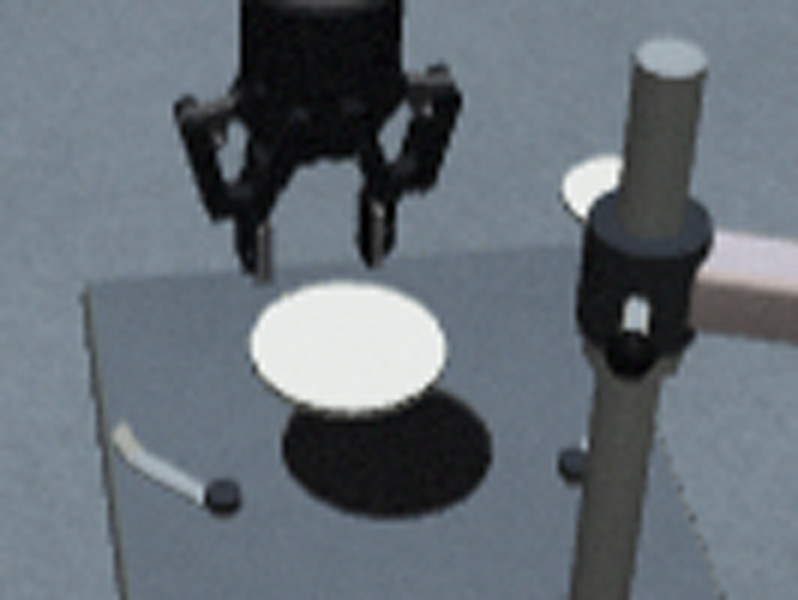

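Fingertips are just above the base front (zoom (262,280) and (372,262)), behind the plate. I'll descend in small steps and watch the force.

step_arm:
  travel:
    - [0,0,0.002]
    - [0,0,0.004]
    - [0,0,0.005]
    - [0,0,0.005]
  dr:
    - [0,0,0]
    - [0,0,0]
    - [0,0,0]
    - [0,0,0]
  fingers: [0.05,0.05,0.05,0.05]

```text
clock: 3.4
tcp_pos: [0.4505, -0.0181, 0.0219]
tcp_rot: [0.978, 0.208, 0.002, -0.0]
force: [0.0, -0.7, -0.5]
width: 0.0499
```

step_arm:
  travel:
    - [0,0,0.001]
    - [0,0,0.002]
    - [0,0,0.002]
  dr:
    - [0,0,0]
    - [0,0,0]
    - [0,0,0]
  fingers: [0.05,0.05,0.05]

```text
clock: 3.7
tcp_pos: [0.4509, -0.0182, 0.021]
tcp_rot: [0.978, 0.208, 0.003, 0.0]
force: [-2.1, -0.2, 10.1]
width: 0.0503
```

Run:
```python
from go import *
rc=np.array([.5677,.0355]);a=np.radians(24);u=np.array([np.cos(a),np.sin(a)])
go([.4500,-.0175,.0235],24)
for d in (.0508+.035,.0508+.012,.0508): go([*(rc-u*d),.0235],24)
```

```text
at [ 0.4509 -0.0182  0.021 ] yaw 24.07 F [-2.05 -0.18 10.13] w 0.0503 t 3.7
travel [-0.0005 -0.001  -0.0025] dr [ 0.09 -0.36  0.07]
at [ 0.4509 -0.0182  0.021 ] yaw 24.07 F [-2.05 -0.18 10.13] w 0.0503 t 3.7
travel [ 0.0427 -0.0015 -0.0022] dr [ 0.09 -0.36  0.07]
at [ 0.4509 -0.0182  0.021 ] yaw 24.07 F [-2.05 -0.18 10.13] w 0.0503 t 3.7
travel [ 0.0657 -0.0015 -0.0021] dr [ 0.09 -0.36  0.07]
at [ 0.4509 -0.0182  0.021 ] yaw 24.07 F [-2.05 -0.18 10.13] w 0.0503 t 3.7
travel [ 0.0777 -0.0015 -0.002 ] dr [ 0.09 -0.36  0.07]
```

step_arm:
  travel:
    - [0,-0.001,-0.003]
    - [0.003,-0.0015,-0.0025]
    - [0.008,-0.0015,-0.0025]
    - [0.012,-0.0015,-0.0025]
    - [0.016,-0.0015,-0.0025]
    - [0.02,-0.0015,-0.0025]
    - [0.024,-0.0015,-0.0025]
    - [0.028,-0.0015,-0.0025]
    - [0.032,-0.0015,-0.0025]
    - [0.036,-0.0015,-0.0025]
    - [0.04,-0.0015,-0.0025]
    - [0.043,-0.0015,-0.0025]
    - [0.043,-0.0015,-0.0025]
  dr:
    - [0,-0.3,0]
    - [0,-0.3,0]
    - [0,-0.3,0]
    - [0,-0.3,0]
    - [0,-0.3,0]
    - [0,-0.3,0]
    - [0,-0.3,0]
    - [0,-0.3,0]
    - [0,-0.3,0]
    - [0,-0.3,0]
    - [0,-0.3,0]
    - [0,-0.3,0]
    - [0,-0.3,0]
  fingers: [0.05,0.05,0.05,0.05,0.05,0.05,0.05,0.05,0.05,0.05,0.05,0.05,0.05]

```text
clock: 5.0
tcp_pos: [0.4901, 0.0009, 0.0238]
tcp_rot: [0.978, 0.209, 0.001, 0.001]
force: [0.5, -1.2, -0.4]
width: 0.0502
```

Run:
```python
from go import *
from fit import *
rc=np.array([.5677,.0355]);a=np.radians(24);u=np.array([np.cos(a),np.sin(a)])
f=snap("scene","pics/scene3.png");g=f["image"][140:240,200:333]
cv2.imwrite("pics/scene3z.png",cv2.cvtColor(cv2.resize(g,(798,600),interpolation=cv2.INTER_CUBIC),cv2.COLOR_RGB2BGR))
uv,P=blob(f,150,255,(235,180,295,235),.030,0); w,e=circ(P); print(w,e,w[:2]-rc)
for d in (.0508+.012,.0508): go([*(rc-u*d),.0235],24)
```

```text
[0.53464788 0.02149346 0.0475876 ] 0.000673672850236767 [-0.03305212 -0.01400654]
at [0.4898 0.0008 0.0238] yaw 24.07 F [0.01 0.67 0.34] w 0.05 t 5.05
travel [ 0.0225 -0.      0.0003] dr [ 0.08 -0.07  0.07]
at [0.4898 0.0008 0.0238] yaw 24.07 F [0.01 0.67 0.34] w 0.05 t 5.05
travel [0.0345 0.     0.0003] dr [ 0.08 -0.07  0.07]
```

View pics/scene3z.png

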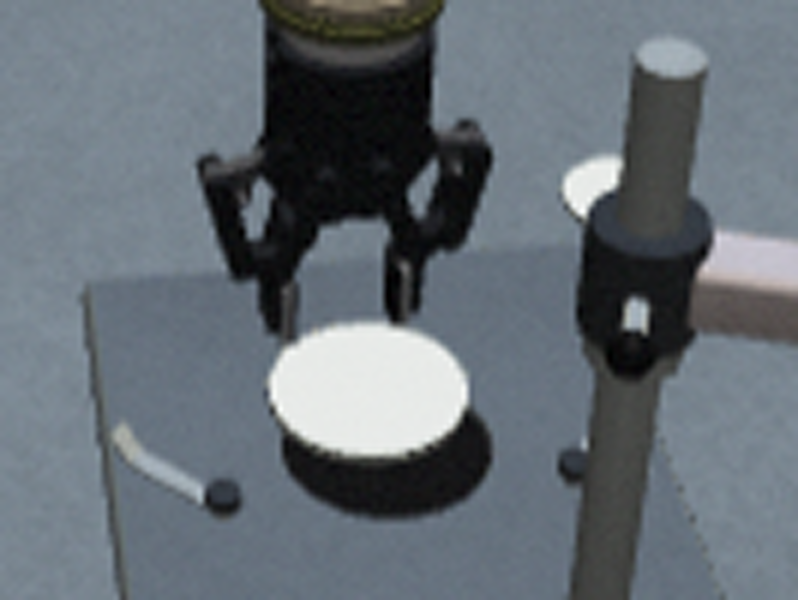

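step_arm:
  travel:
    - [0.004,0,0]
    - [0.008,0,0]
    - [0.012,0,0]
    - [0.016,0,0]
    - [0.02,0,0]
    - [0.024,0,0]
    - [0.027,0,0]
    - [0.028,0,0]
    - [0.028,0,0]
  dr:
    - [0,0,0]
    - [0,0,0]
    - [0,0,0]
    - [0,0,0]
    - [0,0,0]
    - [0,0,0]
    - [0,0,0]
    - [0,0,0]
    - [0,0,0]
  fingers: [0.05,0.05,0.05,0.05,0.05,0.05,0.05,0.05,0.05]

```text
clock: 5.95
tcp_pos: [0.5154, 0.0122, 0.0238]
tcp_rot: [0.978, 0.208, 0.001, 0.001]
force: [0.8, 0.1, 0.2]
width: 0.0501
```

Run:
```python
from go import *
from fit import *
rc=np.array([.5677,.0355]);a=np.radians(24);u=np.array([np.cos(a),np.sin(a)])
f=snap("scene","pics/scene4.png");g=f["image"][140:240,200:333]
cv2.imwrite("pics/scene4z.png",cv2.cvtColor(cv2.resize(g,(798,600),interpolation=cv2.INTER_CUBIC),cv2.COLOR_RGB2BGR))
uv,P=blob(f,150,255,(235,180,295,235),.030,0); w,e=circ(P); print(w,e,w[:2]-rc)
for d in (.0508,): go([*(rc-u*d),.0235],24)
```

```text
[0.56166228 0.03302542 0.05004347] 0.0020620391438781376 [-0.00603772 -0.00247458]
at [0.5153 0.0122 0.0238] yaw 24.07 F [ 0.08 -0.06 -0.88] w 0.0502 t 6.0
travel [0.0065 0.     0.0003] dr [ 0.08 -0.07  0.07]
```

View pics/scene4z.png

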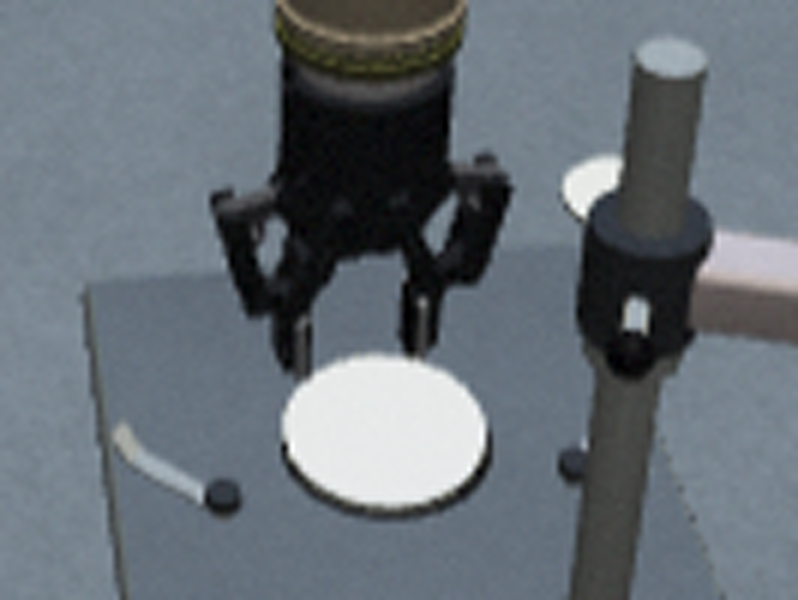

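The leading edge has tipped in and the plate is about 6 mm short, laterally centred. I'll creep forward.

step_arm:
  travel:
    - [0.001,0,0]
    - [0.002,0,0]
    - [0.003,0,0]
    - [0.004,0,0]
    - [0.005,0,0]
    - [0.006,0,0]
    - [0.007,0,0]
    - [0.0075,0,0]
    - [0.0075,0,0]
  dr:
    - [0,0,0]
    - [0,0,0]
    - [0,0,0]
    - [0,0,0]
    - [0,0,0]
    - [0,0,0]
    - [0,0,0]
    - [0,0,0]
    - [0,0,0]
  fingers: [0.05,0.05,0.05,0.05,0.05,0.05,0.05,0.05,0.05]

```text
clock: 6.9
tcp_pos: [0.5223, 0.0153, 0.0238]
tcp_rot: [0.978, 0.209, 0.001, 0.001]
force: [0.6, 0.1, 0.5]
width: 0.0499
```

```bash
cat > look.py <<'E'
import sys
from go import *
from fit import *
k=sys.argv[1]
rc=np.array([.5677,.0355])
f=snap("scene",f"pics/scene{k}.png");g=f["image"][140:240,200:333]
cv2.imwrite(f"pics/scene{k}z.png",cv2.cvtColor(cv2.resize(g,(798,600),interpolation=cv2.INTER_CUBIC),cv2.COLOR_RGB2BGR))
uv,P=blob(f,150,255,(235,180,295,235),.024,0); w,e=circ(P); print(w,e,w[:2]-rc)
go([*rc,.0235],24)
E
python3 look.py 5
```

```text
[0.56502837 0.03468716 0.04745173] 0.0007543445001050661 [-0.00267163 -0.00081284]
at [0.5222 0.0153 0.0238] yaw 24.07 F [-0.5  -0.4  -0.04] w 0.0497 t 6.95
travel [0.0498 0.0001 0.0004] dr [ 0.08 -0.08  0.07]
```

View pics/scene5z.png

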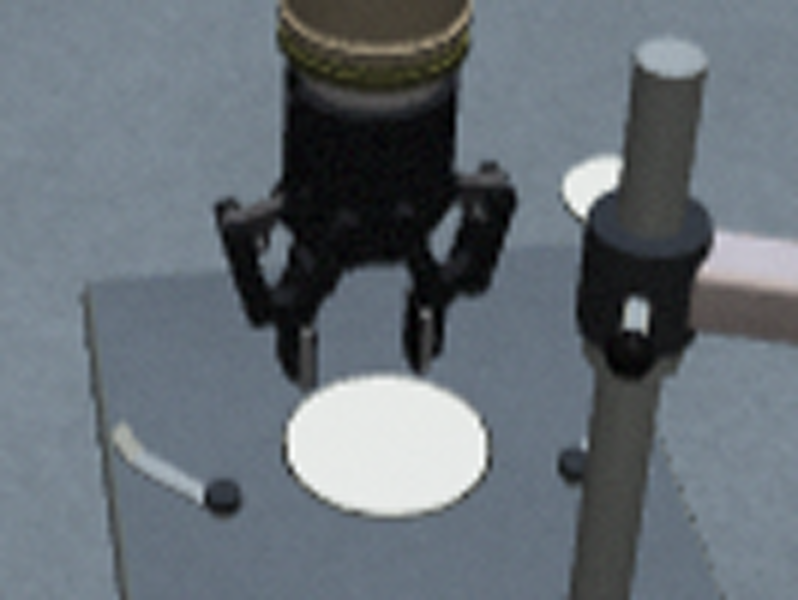

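step_arm:
  travel:
    - [-0.01,0,0]
    - [-0.02,0,-0.005]
    - [-0.02,0,-0.03]
    - [-0.02,0,-0.07]
    - [-0.02,0,-0.09]
    - [-0.02,0,-0.09]
  dr:
    - [0,0,0]
    - [0,0,0]
    - [0,0,0]
    - [0,0,0]
    - [0,0,0]
    - [0,0,0]
  fingers: [0.0,0.0,0.0,0.0,0.0,0.0]

```text
clock: 7.55
tcp_pos: [0.504, 0.0065, 0.1165]
tcp_rot: [0.978, 0.208, 0.003, 0.001]
force: [0.0, 0.4, 0.1]
width: -0.0004
```

```bash
python3 look.py 6
python3 - <<'E'
from fit import *
f=snap("top","pics/top6.png")
g=f["image"][130:240,185:295]
cv2.imwrite("pics/top6z.png",cv2.cvtColor(cv2.resize(g,(600,600),interpolation=cv2.INTER_CUBIC),cv2.COLOR_RGB2BGR))
s=load("pics/scene6.npy");g=s["image"][185:235,235:300]
cv2.imwrite("pics/scene6zz.png",cv2.cvtColor(cv2.resize(g,(780,600),interpolation=cv2.INTER_CUBIC),cv2.COLOR_RGB2BGR))
E
```

```text
[0.56498181 0.03469034 0.04746763] 0.0007624306838948332 [-0.00271819 -0.00080966]
at [0.5035 0.0064 0.1151] yaw 24.01 F [-0.18  1.02  0.31] w 0.0001 t 7.6
travel [ 0.0701 -0.0007  0.0918] dr [ 0.16 -0.19  0.01]
```

View pics/scene6zz.png

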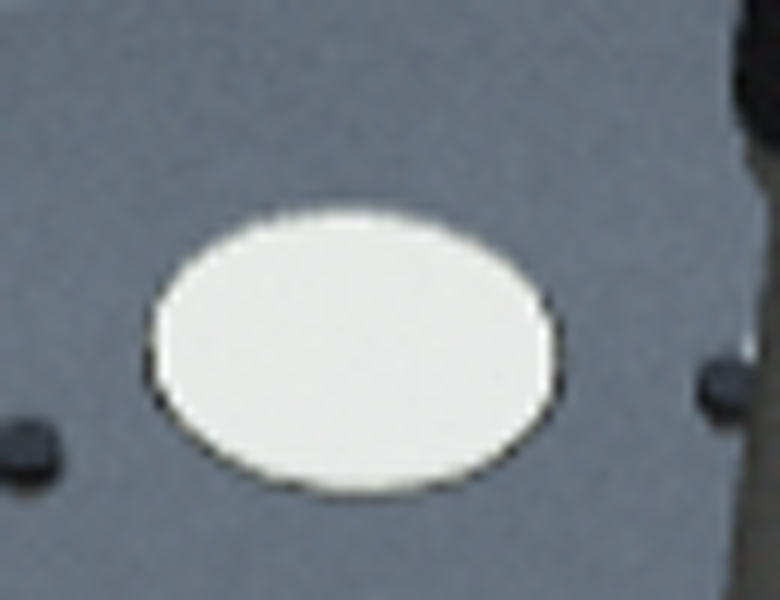

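View pics/top6z.png

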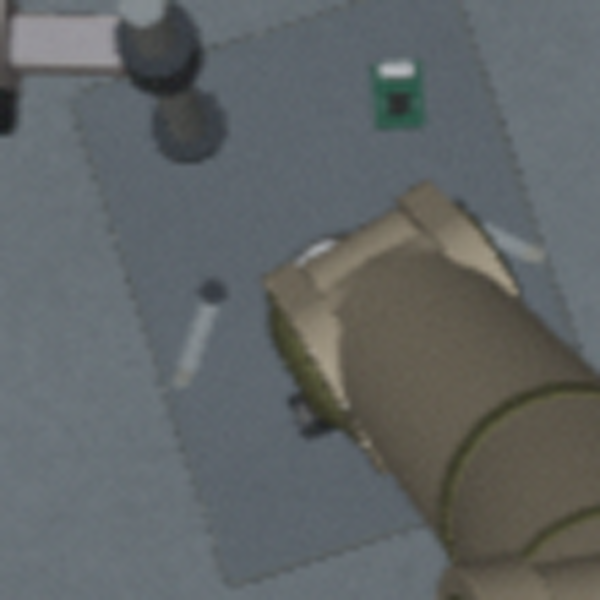

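The plate looks home with only a thin dark rim at the near side. To be certain that the trailing edge is down, I'll feel its height with the closed fingertips.

Run:
```python
from go import *
rc=np.array([.5670,.0352]);a=np.radians(24);u=np.array([np.cos(a),np.sin(a)])
go([*(rc-u*.030),.030],24)
```

```text
at [0.5031 0.0064 0.1141] yaw 24.03 F [-0.15  0.19 -0.32] w 0.0001 t 7.65
travel [ 0.0399 -0.0004  0.0842] dr [ 0.12 -0.1   0.03]
```

step_arm:
  travel:
    - [0.04,0,0.03]
    - [0.04,0,0.06]
    - [0.04,0,0.078]
    - [0.04,0,0.083]
    - [0.04,0,0.083]
  dr:
    - [0,0,0]
    - [0,0,0]
    - [0,0,0]
    - [0,0,0]
    - [0,0,0]
  fingers: [0.0,0.0,0.0,0.0,0.0]

```text
clock: 8.15
tcp_pos: [0.5385, 0.0226, 0.0299]
tcp_rot: [0.978, 0.208, -0.001, 0.001]
force: [-0.2, -0.2, 0.2]
width: 0.0005
```

step_arm:
  travel:
    - [0,0,0.002]
    - [0,0,0.004]
    - [0,0,0.0045]
  dr:
    - [0,0,0]
    - [0,0,0]
    - [0,0,0]
  fingers: [0.0,0.0,0.0]

```text
clock: 8.45
tcp_pos: [0.5388, 0.0225, 0.0258]
tcp_rot: [0.978, 0.208, -0.0, 0.001]
force: [-0.4, -0.2, 1.0]
width: 0.0001
```

step_arm:
  travel:
    - [0,0,0.001]
    - [0,0,0.0015]
    - [0,0,0.0015]
  dr:
    - [0,0,0]
    - [0,0,0]
    - [0,0,0]
  fingers: [0.0,0.0,0.0]

```text
clock: 8.75
tcp_pos: [0.5389, 0.0224, 0.0245]
tcp_rot: [0.978, 0.208, 0.0, 0.001]
force: [-0.2, 0.7, 0.1]
width: -0.0002
```

step_arm:
  travel:
    - [0,0,0.001]
    - [0,0,0.001]
  dr:
    - [0,0,0]
    - [0,0,0]
  fingers: [0.0,0.0]

```text
clock: 8.95
tcp_pos: [0.5389, 0.0224, 0.0241]
tcp_rot: [0.978, 0.208, 0.0, 0.001]
force: [-1.9, -0.4, 8.6]
width: 0.0001
```

Contact is at z ≈ 24.2 mm on the trailing side, so the plate is flush and home. Next is the left clip.

```bash
cat > clip.py <<'E'
from go import *
rc=np.array([.5675,.0353]);Y=np.radians(18.2)
def piv(s): 
    c,n=np.cos(Y),np.sin(Y); m=np.array([.035,.08*s]); return rc+[c*m[0]-n*m[1],n*m[0]+c*m[1]]
def pose(s,q,off,rho=.048):
    th=Y+s*(np.radians(130)+q); d=np.array([np.cos(th),np.sin(th)])
    push=s*np.array([-d[1],d[0]])
    yaw=np.degrees(th)+180*s
    return piv(s)+rho*d-push*off, (yaw+180)%360-180
E
python3 - <<'E'
from clip import *
print(r.state()["joints"].round(2))
p,y=pose(1,.21,.032); print(p,y)
go([*p,.09],y)
E
```

```text
[ 0.    0.71 -0.22  2.16  0.48  0.32 -1.78]
[0.54141358 0.16857785] -19.76788630225269
at [0.5389 0.0224 0.0241] yaw 24.04 F [-1.92 -0.36  8.56] w 0.0001 t 8.95
travel [ 0.0619 -0.1323 -0.0662] dr [ 0.12 -0.06 43.81]
```

```bash
sed -i 's/yaw=np.degrees(th)+180\*s/yaw=np.degrees(th)+90/' clip.py
python3 - <<'E'
from clip import *
p,y=pose(1,.21,.030); print(p,y)
go([*p,.09],y)
E
```

```text
[0.54073716 0.16669571] -109.76788630225269
at [0.5389 0.0224 0.0241] yaw 24.04 F [-1.92 -0.36  8.56] w 0.0001 t 8.95
travel [ 0.0605 -0.1309 -0.0662] dr [ 6.0000e-02 -1.6000e-01  1.3381e+02]
```

step_arm:
  travel:
    - [0,0,-0.03]
    - [0,0,-0.06]
    - [0.02,-0.04,-0.066]
    - [0.04,-0.08,-0.066]
    - [0.06,-0.13,-0.066]
    - [0.06,-0.131,-0.066]
    - [0.06,-0.131,-0.066]
    - [0.06,-0.131,-0.066]
    - [0.06,-0.131,-0.066]
    - [0.06,-0.131,-0.066]
    - [0.06,-0.131,-0.066]
    - [0.06,-0.131,-0.066]
    - [0.06,-0.131,-0.066]
    - [0.06,-0.131,-0.066]
    - [0.06,-0.131,-0.066]
    - [0.06,-0.131,-0.066]
    - [0.06,-0.131,-0.066]
    - [0.06,-0.131,-0.066]
    - [0.06,-0.131,-0.066]
    - [0.06,-0.131,-0.066]
  dr:
    - [0,0,0]
    - [0,0,8]
    - [0,0,16]
    - [0,0,24]
    - [0,0,32]
    - [0,0,40]
    - [0,0,48]
    - [0,0,56]
    - [0,0,64]
    - [0,0,72]
    - [0,0,80]
    - [0,0,88]
    - [0,0,96]
    - [0,0,104]
    - [0,0,112]
    - [0,0,120]
    - [0,0,128]
    - [0,0,134]
    - [0,0,134]
    - [0,0,134]
  fingers: [0,0,0,0,0,0,0,0,0,0,0,0,0,0,0,0,0,0,0,0]

```text
clock: 10.95
tcp_pos: [0.5316, 0.1155, 0.1137]
tcp_rot: [-0.6, 0.8, 0.01, -0.007]
force: [0.6, -0.3, 0.4]
width: -0.0002
```

Run:
```python
from clip import *
p,y=pose(1,.21,.030)
go([*p,.0265],y); print(r.state()["joints"].round(2))
f=snap("top","pics/top7.png");g=f["image"][130:240,165:275]
cv2.imwrite("pics/top7z.png",cv2.cvtColor(cv2.resize(g,(600,600),interpolation=cv2.INTER_CUBIC),cv2.COLOR_RGB2BGR))
f=snap("scene","pics/scene7.png");g=f["image"][100:250,200:400]
cv2.imwrite("pics/scene7z.png",cv2.cvtColor(cv2.resize(g,(800,600),interpolation=cv2.INTER_CUBIC),cv2.COLOR_RGB2BGR))
```

```text
at [0.5316 0.1155 0.1137] yaw -106.24 F [ 0.57 -0.34  0.37] w -0.0002 t 10.95
travel [-0.0517  0.0034  0.0873] dr [ 1.39 -0.06  3.53]
[-0.95  0.85  1.08  2.14 -1.04  0.88 -2.63]
```

View pics/top7z.png

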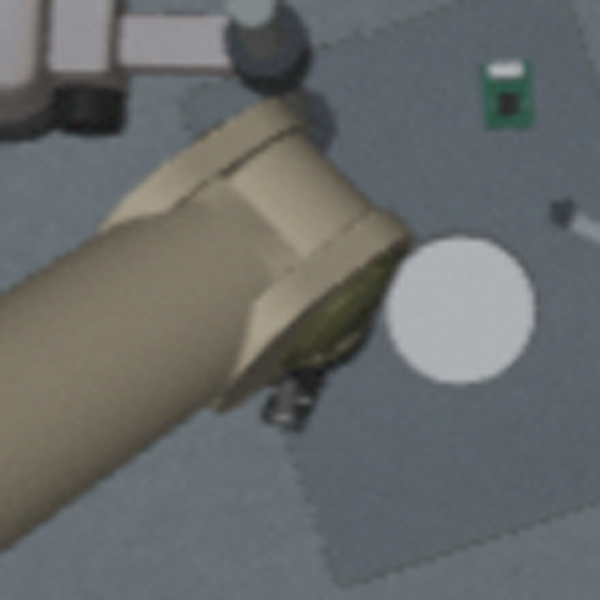

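View pics/scene7z.png

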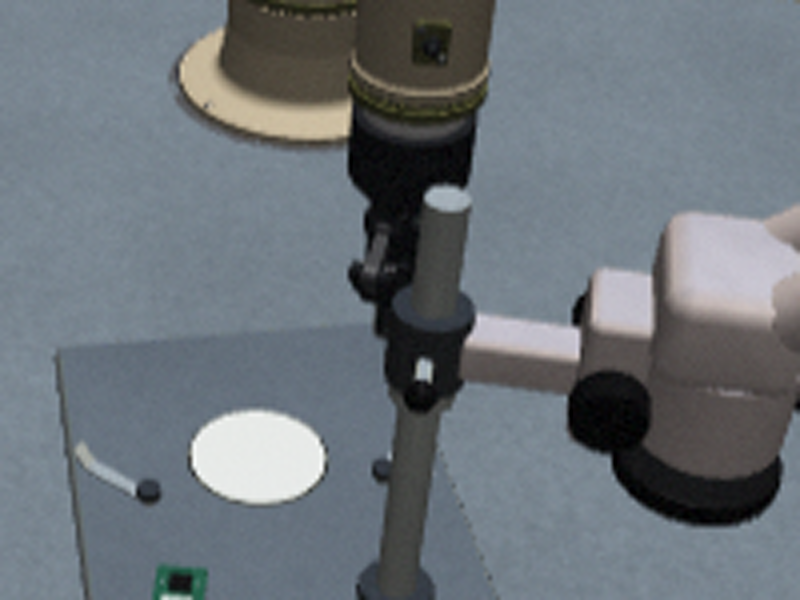

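Turning this way took joint 7 to its limit and the elbow swung out. Nothing was touched. I'll turn back the same way and use the opposite finger face instead, where joint 7 has room.

step_arm:
  travel:
    - [0,0,-0.02]
    - [0,0,-0.03]
    - [0,0,-0.03]
    - [0,0,-0.03]
    - [0,0,-0.03]
    - [0,0,-0.03]
    - [0,0,-0.03]
    - [0,0,-0.03]
    - [0,0,-0.03]
    - [0,0,-0.03]
    - [0,0,-0.03]
    - [0,0,-0.03]
    - [0,0,-0.03]
    - [0,0,-0.03]
    - [0,0,-0.03]
    - [0,0,-0.03]
    - [0,0,-0.03]
    - [0,0,-0.03]
    - [0,0,-0.03]
    - [0,0,-0.03]
  dr:
    - [0,0,0]
    - [0,0,-8]
    - [0,0,-16]
    - [0,0,-24]
    - [0,0,-32]
    - [0,0,-40]
    - [0,0,-48]
    - [0,0,-56]
    - [0,0,-64]
    - [0,0,-72]
    - [0,0,-80]
    - [0,0,-88]
    - [0,0,-96]
    - [0,0,-104]
    - [0,0,-112]
    - [0,0,-120]
    - [0,0,-128]
    - [0,0,-132]
    - [0,0,-132]
    - [0,0,-132]
  fingers: [0,0,0,0,0,0,0,0,0,0,0,0,0,0,0,0,0,0,0,0]

```text
clock: 13.05
tcp_pos: [0.5322, 0.1168, 0.1436]
tcp_rot: [0.975, 0.223, -0.011, -0.007]
force: [-0.0, 0.2, 0.8]
width: 0.0001
```

```bash
sed -i 's/yaw=np.degrees(th)+90/yaw=np.degrees(th)-90/' clip.py
python3 - <<'E'
from clip import *
p,y=pose(1,.21,.030); print(p,y)
go([*p,.06],y); print(r.state()["joints"].round(2))
E
```

```text
[0.54073716 0.16669571] 70.23211369774728
at [0.5322 0.1168 0.1436] yaw 25.77 F [-0.02  0.16  0.85] w 0.0001 t 13.05
travel [ 0.0308 -0.0397  0.0838] dr [ -1.37   0.56 -44.47]
[-0.67  0.57  0.54  2.1  -0.52  0.62 -0.89]
```

step_arm:
  travel:
    - [0.01,-0.01,0]
    - [0.02,-0.02,0]
    - [0.03,-0.04,0]
    - [0.031,-0.04,0.02]
    - [0.031,-0.04,0.05]
    - [0.031,-0.04,0.08]
    - [0.031,-0.04,0.084]
    - [0.031,-0.04,0.084]
  dr:
    - [-1,0,-7]
    - [-1,0,-14]
    - [-1,0,-21]
    - [-1,0,-28]
    - [-1,0,-35]
    - [-1,0,-42]
    - [-1,0,-44]
    - [-1,0,-44]
  fingers: [0,0,0,0,0,0,0,0]

```text
clock: 13.85
tcp_pos: [0.5405, 0.1667, 0.0594]
tcp_rot: [0.821, 0.571, -0.006, -0.002]
force: [-0.3, -0.3, 0.6]
width: 0.0
```

Run:
```python
from clip import *
p,y=pose(1,.21,.030); print(p,y)
go([*p,.0265],y); print(r.state()["joints"].round(2))
f=snap("top","pics/top8.png");g=f["image"][130:240,165:275]
cv2.imwrite("pics/top8z.png",cv2.cvtColor(cv2.resize(g,(600,600),interpolation=cv2.INTER_CUBIC),cv2.COLOR_RGB2BGR))
f=snap("scene","pics/scene8.png");g=f["image"][100:250,200:400]
cv2.imwrite("pics/scene8z.png",cv2.cvtColor(cv2.resize(g,(800,600),interpolation=cv2.INTER_CUBIC),cv2.COLOR_RGB2BGR))
```

```text
[0.54073716 0.16669571] 70.23211369774728
at [0.5405 0.1667 0.0594] yaw 69.61 F [-0.35 -0.26  0.63] w 0.0 t 13.85
travel [0.0003 0.0006 0.0329] dr [-0.62  0.44 -0.63]
[-0.56  0.68  0.24  2.1  -0.37  0.42 -0.38]
```

View pics/top8z.png

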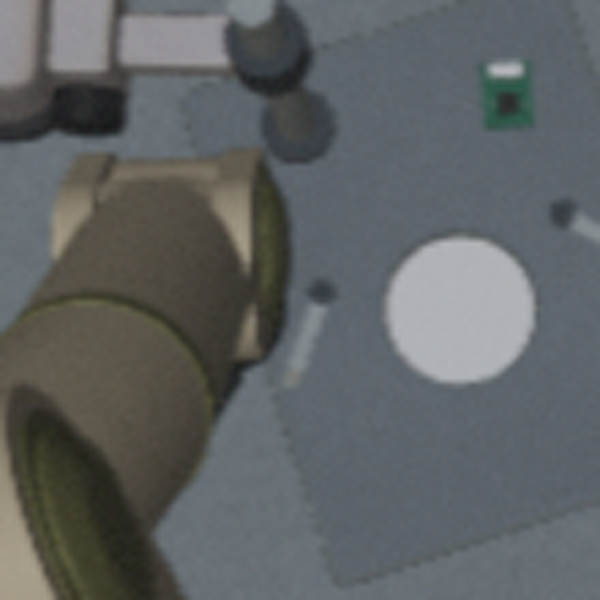

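View pics/scene8z.png

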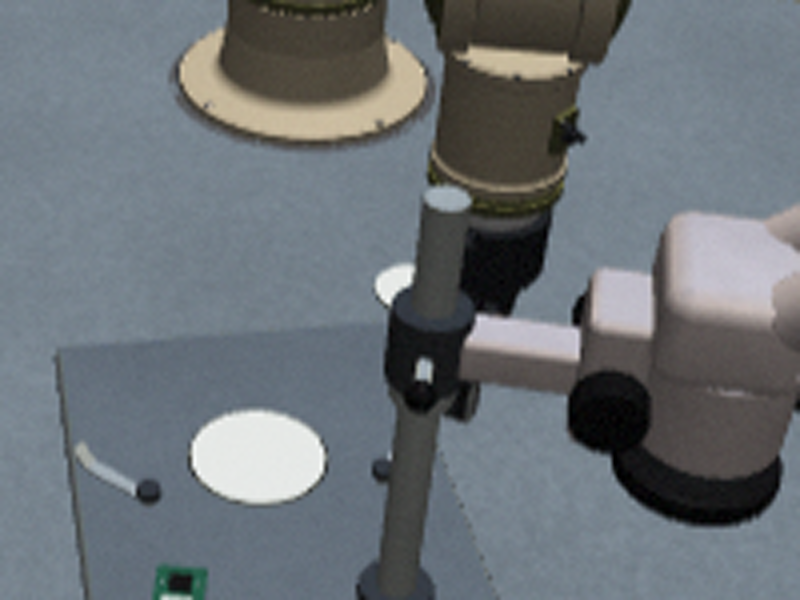

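step_arm:
  travel:
    - [0,0,0.01]
    - [0,0,0.02]
    - [0,0,0.03]
    - [0,0.0005,0.033]
    - [0,0.0005,0.033]
  dr:
    - [0,0,0]
    - [-0.5,0.4,0]
    - [-0.5,0.4,0]
    - [-0.5,0.4,0]
    - [-0.5,0.4,0]
  fingers: [0,0,0,0,0]

```text
clock: 14.45
tcp_pos: [0.5416, 0.1667, 0.0275]
tcp_rot: [0.821, 0.57, 0.0, -0.0]
force: [0.4, 0.0, 0.1]
width: 0.0
```

```bash
cat >> clip.py <<'E'
def arc(s,q0,q1,n,off0,off1,na,z=.0265):
    """targets in current tool frame, for each step"""
    st=r.state(); R=Ro.from_quat(st["tcp_rot"]); out=[]
    for k in range(na+n+1):
        q=q0 if k<=na else q0+(q1-q0)*(k-na)/n
        off=off0+(off1-off0)*min(1,k/max(na,1))
        p,y=pose(s,q,off); y=np.radians(y)
        T=Ro.from_matrix(np.array([[np.cos(y),np.sin(y),0],[np.sin(y),-np.cos(y),0],[0,0,-1]]))
        t=R.inv().apply(np.array([*p,z])-st["tcp_pos"]); d=(R.inv()*T).as_rotvec(degrees=True)
        out.append((round(q,2),(t.round(3)+0).tolist(),(d.round(1)+0).tolist()))
    for o in out: print(*o)
E
python3 - <<'E'
from clip import *
go([.54,.1667,.0265],70)
arc(1,.21,1.95,22,.028,.0165,3)
E
```

```text
at [0.5416 0.1667 0.0275] yaw 69.55 F [0.4  0.01 0.13] w 0.0 t 14.45
travel [-0.0006 -0.0015  0.001 ] dr [-0.01 -0.03 -0.45]
0.21 [-0.002, -0.001, 0.001] [0.0, 0.0, -0.7]
0.21 [-0.006, -0.001, 0.001] [0.0, 0.0, -0.7]
0.21 [-0.01, -0.001, 0.001] [0.0, 0.0, -0.7]
0.21 [-0.014, -0.001, 0.001] [0.0, 0.0, -0.7]
0.29 [-0.018, -0.002, 0.001] [0.0, 0.0, -5.2]
0.37 [-0.022, -0.003, 0.001] [0.0, 0.0, -9.7]
0.45 [-0.026, -0.003, 0.001] [0.0, 0.0, -14.3]
0.53 [-0.03, -0.003, 0.001] [0.0, 0.0, -18.8]
0.61 [-0.034, -0.003, 0.001] [0.0, 0.0, -23.3]
0.68 [-0.038, -0.003, 0.001] [0.0, 0.0, -27.9]
0.76 [-0.042, -0.002, 0.001] [0.0, 0.0, -32.4]
0.84 [-0.045, -0.001, 0.001] [0.0, 0.0, -36.9]
0.92 [-0.049, 0.001, 0.001] [0.0, 0.0, -41.5]
1.0 [-0.053, 0.002, 0.001] [0.0, 0.0, -46.0]
1.08 [-0.056, 0.004, 0.001] [0.0, 0.0, -50.5]
1.16 [-0.06, 0.007, 0.001] [0.0, 0.0, -55.1]
1.24 [-0.063, 0.009, 0.001] [0.0, 0.0, -59.6]
1.32 [-0.066, 0.012, 0.001] [0.0, 0.0, -64.1]
1.4 [-0.068, 0.015, 0.001] [0.0, 0.0, -68.7]
1.48 [-0.071, 0.018, 0.001] [0.0, 0.0, -73.2]
1.55 [-0.073, 0.021, 0.001] [0.0, 0.0, -77.7]
1.63 [-0.075, 0.025, 0.001] [0.0, 0.0, -82.3]
1.71 [-0.077, 0.028, 0.001] [0.0, 0.0, -86.8]
1.79 [-0.078, 0.032, 0.001] [0.0, 0.0, -91.3]
1.87 [-0.079, 0.036, 0.001] [0.0, 0.0, -95.8]
1.95 [-0.08, 0.04, 0.001] [0.0, 0.0, -100.4]
```

step_arm:
  travel:
    - [-0.006,-0.001,0.001]
    - [-0.01,-0.001,0.001]
    - [-0.014,-0.001,0.001]
    - [-0.018,-0.002,0.001]
    - [-0.022,-0.003,0.001]
    - [-0.026,-0.003,0.001]
    - [-0.03,-0.003,0.001]
    - [-0.034,-0.003,0.001]
    - [-0.038,-0.003,0.001]
    - [-0.042,-0.002,0.001]
    - [-0.045,-0.001,0.001]
    - [-0.049,0.001,0.001]
    - [-0.053,0.002,0.001]
    - [-0.053,0.002,0.001]
  dr:
    - [0,0,-1]
    - [0,0,-1]
    - [0,0,-1]
    - [0,0,-5]
    - [0,0,-10]
    - [0,0,-14]
    - [0,0,-19]
    - [0,0,-23]
    - [0,0,-28]
    - [0,0,-32]
    - [0,0,-37]
    - [0,0,-41]
    - [0,0,-46]
    - [0,0,-46]
  fingers: [0,0,0,0,0,0,0,0,0,0,0,0,0,0]

```text
clock: 15.85
tcp_pos: [0.5249, 0.1154, 0.0267]
tcp_rot: [0.533, 0.846, 0.0, 0.0]
force: [-0.3, -0.4, -0.6]
width: -0.0003
```

Run:
```python
from clip import *
p,y=pose(1,1.0,.0165); print(p,y)
go([*p,.0265],y); print(r.state()["joints"].round(2))
f=snap("top","pics/top9.png");g=f["image"][130:240,165:275]
cv2.imwrite("pics/top9z.png",cv2.cvtColor(cv2.resize(g,(600,600),interpolation=cv2.INTER_CUBIC),cv2.COLOR_RGB2BGR))
f=snap("scene","pics/scene9.png");g=f["image"][130:250,200:360]
cv2.imwrite("pics/scene9z.png",cv2.cvtColor(cv2.resize(g,(800,600),interpolation=cv2.INTER_CUBIC),cv2.COLOR_RGB2BGR))
arc(1,1.0,1.95,14,.0165,.0165,0)
```

```text
[0.52533428 0.11646133] 115.49577951308231
at [0.5249 0.1154 0.0267] yaw 115.54 F [-0.3  -0.44 -0.55] w -0.0003 t 15.85
travel [0.0008 0.0008 0.0002] dr [ 0.02 -0.01  0.04]
[-0.33  0.7   0.01  2.17 -0.03  0.27  0.15]
1.0 [0.0, 0.0, 0.0] [0.0, 0.0, -0.1]
1.07 [-0.003, -0.001, 0.0] [0.0, 0.0, -4.0]
1.14 [-0.007, -0.001, 0.0] [0.0, 0.0, -7.9]
1.2 [-0.01, -0.002, 0.0] [0.0, 0.0, -11.8]
1.27 [-0.013, -0.002, 0.0] [0.0, 0.0, -15.7]
1.34 [-0.017, -0.002, 0.0] [0.0, 0.0, -19.6]
1.41 [-0.02, -0.002, 0.0] [0.0, 0.0, -23.5]
1.48 [-0.024, -0.002, 0.0] [0.0, 0.0, -27.3]
1.54 [-0.027, -0.001, 0.0] [0.0, 0.0, -31.2]
1.61 [-0.03, 0.0, 0.0] [0.0, 0.0, -35.1]
1.68 [-0.034, 0.001, 0.0] [0.0, 0.0, -39.0]
1.75 [-0.037, 0.002, 0.0] [0.0, 0.0, -42.9]
1.81 [-0.04, 0.004, 0.0] [0.0, 0.0, -46.8]
1.88 [-0.043, 0.005, 0.0] [0.0, 0.0, -50.7]
1.95 [-0.046, 0.007, 0.0] [0.0, 0.0, -54.6]
```

View pics/top9z.png

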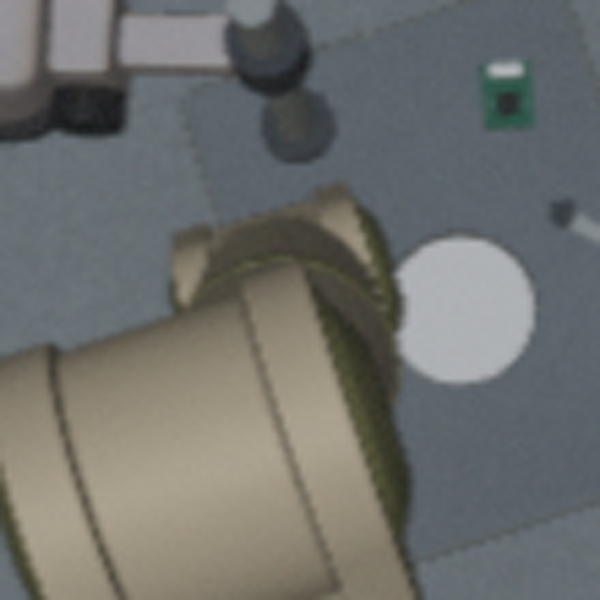

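View pics/scene9z.png

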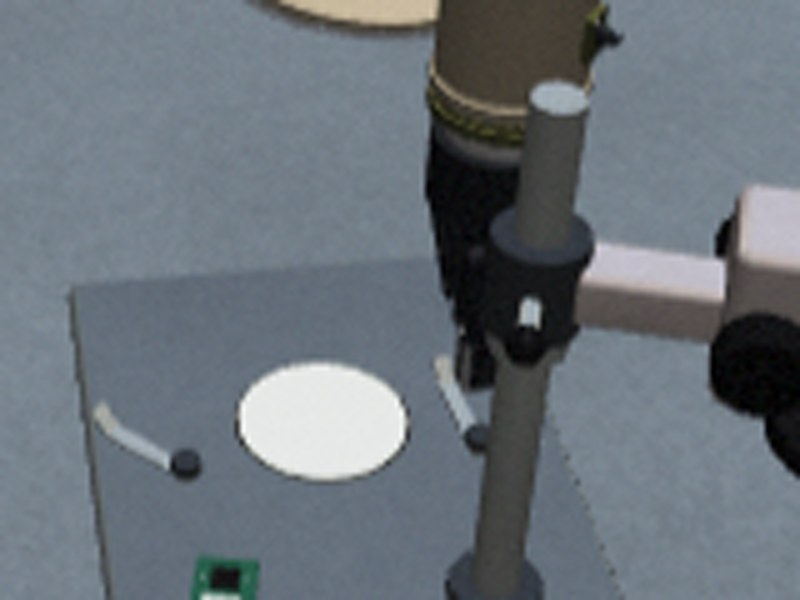

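The left clip has swung round (tip at zoom (442,362)), with the finger behind it. Continuing.

step_arm:
  travel:
    - [-0.003,-0.001,0]
    - [-0.007,-0.001,0]
    - [-0.01,-0.002,0]
    - [-0.013,-0.002,0]
    - [-0.017,-0.002,0]
    - [-0.02,-0.002,0]
    - [-0.024,-0.002,0]
    - [-0.027,-0.001,0]
    - [-0.03,0,0]
    - [-0.034,0.001,0]
    - [-0.037,0.002,0]
    - [-0.04,0.004,0]
    - [-0.043,0.005,0]
    - [-0.046,0.007,0]
    - [-0.046,0.007,0]
    - [-0.046,0.007,0]
  dr:
    - [0,0,-4]
    - [0,0,-8]
    - [0,0,-12]
    - [0,0,-16]
    - [0,0,-20]
    - [0,0,-23.5]
    - [0,0,-27.5]
    - [0,0,-31]
    - [0,0,-35]
    - [0,0,-39]
    - [0,0,-43]
    - [0,0,-47]
    - [0,0,-51]
    - [0,0,-54.5]
    - [0,0,-54.5]
    - [0,0,-54.5]
  fingers: [0,0,0,0,0,0,0,0,0,0,0,0,0,0,0,0]

```text
clock: 17.55
tcp_pos: [0.5509, 0.0777, 0.0266]
tcp_rot: [0.09, 0.996, 0.0, 0.0]
force: [0.0, -0.2, -0.5]
width: 0.0001
```

Run:
```python
from clip import *
p,y=pose(1,1.95,.0165); print(p,y)
go([*p,.0265],y); print(r.state()["joints"].round(2))
f=snap("scene","pics/scene10.png");g=f["image"][130:250,200:360]
cv2.imwrite("pics/scene10z.png",cv2.cvtColor(cv2.resize(g,(800,600),interpolation=cv2.INTER_CUBIC),cv2.COLOR_RGB2BGR))
p,y=pose(1,1.95,.04);go([*p,.0265],y)
```

```text
[0.55112105 0.07785537] 169.92677005051053
at [0.5509 0.0777 0.0266] yaw 169.69 F [ 0.03 -0.18 -0.46] w 0.0001 t 17.55
travel [-0.0002  0.0002  0.0001] dr [ 0.04  0.   -0.23]
[-0.11  0.71 -0.2   2.12  0.39  0.34  0.76]
at [0.5508 0.0777 0.0266] yaw 169.73 F [ 0.05  0.52 -1.44] w 0.0001 t 17.6
travel [0.0232 0.0001 0.0001] dr [ 0.04 -0.   -0.2 ]
```

View pics/scene10z.png

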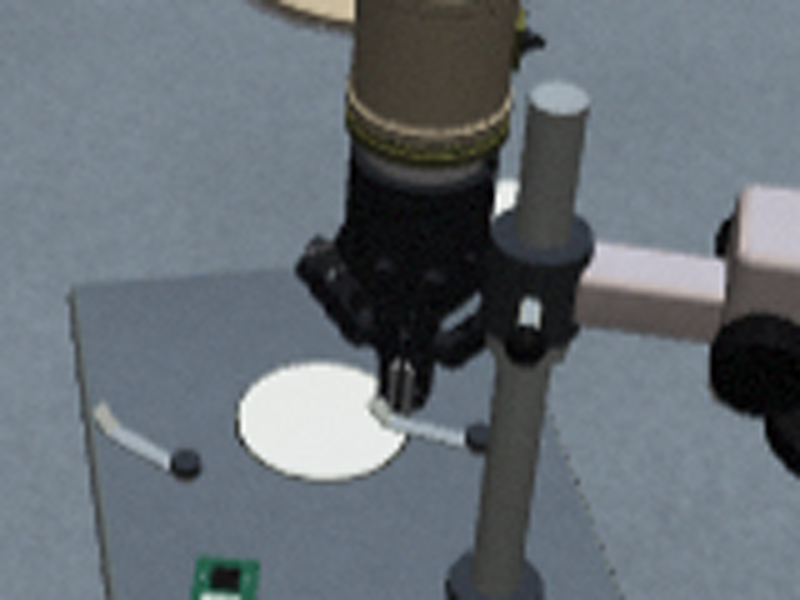

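step_arm:
  travel:
    - [0.01,0,0]
    - [0.025,0,0]
    - [0.03,0,-0.02]
    - [0.03,0,-0.05]
    - [0.03,0,-0.07]
    - [0.03,0,-0.07]
  dr:
    - [0,0,0]
    - [0,0,0]
    - [0,0,0]
    - [0,0,0]
    - [0,0,0]
    - [0,0,0]
  fingers: [0,0,0,0,0,0]

```text
clock: 18.2
tcp_pos: [0.5216, 0.0835, 0.0989]
tcp_rot: [0.09, 0.996, 0.001, 0.002]
force: [-0.0, 0.0, -0.5]
width: -0.0001
```

Run:
```python
from clip import *
f=snap("scene","pics/scene11.png")
t=onz(f,200+378/5-.4,130+405/5-.4,.040)[:2]; d=t-piv(1); th=np.degrees(np.arctan2(d[1],d[0]))%360
print("left q",np.radians(th-18.2-130),np.hypot(*d))
f0=load('pics/scene0.npy')
for a,b in(((101,359),None),):
    t=onz(f0,200+a[0]/5-.4,140+a[1]/5-.4,.040)[:2]; d=t-piv(-1); th=np.degrees(np.arctan2(d[1],d[0])); print("right q",np.radians(-(th-18.2)-130),np.hypot(*d),d)
p,y=pose(-1,.1,.03); print(p,y)
go([*p,.09],y)
```

```text
left q 1.962938955402458 0.05792393451228907
right q 0.11575395172600254 0.05987602198607246 [-0.02850809 -0.05265384]
[ 0.63015308 -0.08619731] 152.47042204869177
at [0.5212 0.0833 0.0977] yaw 169.68 F [-0.02 -0.39 -0.35] w -0.0 t 18.25
travel [-0.1375 -0.1473  0.0077] dr [ 0.1   0.1  17.21]
```

step_arm:
  travel:
    - [-0.02,-0.025,0]
    - [-0.05,-0.05,0]
    - [-0.08,-0.08,0]
    - [-0.11,-0.115,0]
    - [-0.137,-0.147,0]
    - [-0.137,-0.147,0.02]
    - [-0.137,-0.147,0.035]
    - [-0.137,-0.147,0.035]
  dr:
    - [0,0,3]
    - [0,0,7]
    - [0,0,11]
    - [0,0,15]
    - [0,0,17]
    - [0,0,17]
    - [0,0,17]
    - [0,0,17]
  fingers: [0,0,0,0,0,0,0,0]

```text
clock: 19.05
tcp_pos: [0.6273, -0.0845, 0.0596]
tcp_rot: [0.236, 0.972, 0.001, -0.002]
force: [-0.8, 0.1, -0.2]
width: 0.0001
```

Run:
```python
from clip import *
p,y=pose(-1,.1,.03); print(p,y)
go([*p,.0265],y); print(r.state()["joints"].round(2))
f=snap("scene","pics/scene12.png");g=f["image"][130:250,180:340]
cv2.imwrite("pics/scene12z.png",cv2.cvtColor(cv2.resize(g,(800,600),interpolation=cv2.INTER_CUBIC),cv2.COLOR_RGB2BGR))
```

```text
[ 0.63015308 -0.08619731] 152.47042204869177
at [ 0.6273 -0.0845  0.0596] yaw 152.76 F [-0.83  0.15 -0.16] w 0.0001 t 19.05
travel [-0.0035 -0.0002  0.0331] dr [ 0.02 -0.22  0.29]
[ 0.19  0.72 -0.22  1.93  0.28  0.53  0.87]
```

View pics/scene12z.png

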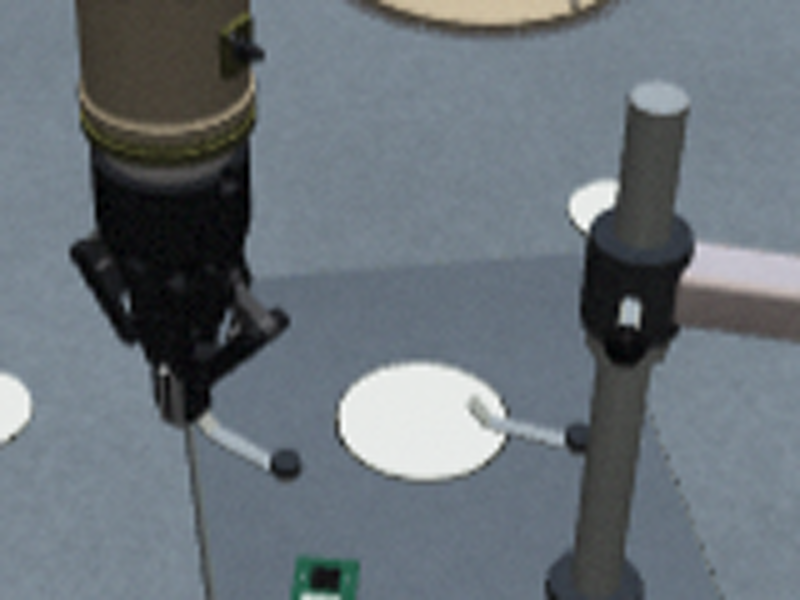

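step_arm:
  travel:
    - [-0.003,0,0.01]
    - [-0.003,0,0.02]
    - [-0.003,0,0.03]
    - [-0.003,0,0.033]
    - [-0.003,0,0.033]
  dr:
    - [0,0,0]
    - [0,-0.2,0]
    - [0,-0.2,0]
    - [0,-0.2,0]
    - [0,-0.2,0]
  fingers: [0,0,0,0,0]

```text
clock: 19.6
tcp_pos: [0.6302, -0.0853, 0.0272]
tcp_rot: [0.235, 0.972, 0.0, 0.0]
force: [0.4, 0.4, 0.1]
width: 0.0
```

Run:
```python
from clip import *
go([.63,-.086,.0265],152)
arc(-1,.1,1.95,24,.027,.0165,3)
```

```text
at [ 0.6302 -0.0853  0.0272] yaw 152.81 F [0.37 0.37 0.07] w 0.0 t 19.6
travel [-0.0001 -0.0008  0.0007] dr [0.03 0.   0.81]
0.1 [0.003, -0.001, 0.001] [0.0, 0.0, 0.3]
0.1 [0.006, -0.001, 0.001] [0.0, 0.0, 0.3]
0.1 [0.01, -0.001, 0.001] [0.0, 0.0, 0.3]
0.1 [0.013, -0.001, 0.001] [0.0, 0.0, 0.3]
0.18 [0.017, -0.002, 0.001] [0.0, 0.0, 4.8]
0.25 [0.021, -0.003, 0.001] [0.0, 0.0, 9.2]
0.33 [0.025, -0.003, 0.001] [0.0, 0.0, 13.6]
0.41 [0.028, -0.003, 0.001] [0.0, 0.0, 18.0]
0.49 [0.032, -0.003, 0.001] [0.0, 0.0, 22.4]
0.56 [0.036, -0.003, 0.001] [0.0, 0.0, 26.8]
0.64 [0.04, -0.002, 0.001] [0.0, 0.0, 31.3]
0.72 [0.044, -0.001, 0.001] [0.0, 0.0, 35.7]
0.79 [0.048, 0.0, 0.001] [0.0, 0.0, 40.1]
0.87 [0.051, 0.002, 0.001] [0.0, 0.0, 44.5]
0.95 [0.055, 0.003, 0.001] [0.0, 0.0, 48.9]
1.02 [0.058, 0.005, 0.001] [0.0, 0.0, 53.3]
1.1 [0.061, 0.008, 0.001] [0.0, 0.0, 57.8]
1.18 [0.064, 0.01, 0.001] [0.0, 0.0, 62.2]
1.26 [0.067, 0.013, 0.001] [0.0, 0.0, 66.6]
1.33 [0.069, 0.016, 0.001] [0.0, 0.0, 71.0]
1.41 [0.072, 0.019, 0.001] [0.0, 0.0, 75.4]
1.49 [0.074, 0.023, 0.001] [0.0, 0.0, 79.8]
1.56 [0.075, 0.026, 0.001] [0.0, 0.0, 84.3]
1.64 [0.077, 0.03, 0.001] [0.0, 0.0, 88.7]
1.72 [0.078, 0.033, 0.001] [0.0, 0.0, 93.1]
1.8 [0.079, 0.037, 0.001] [0.0, 0.0, 97.5]
1.87 [0.08, 0.041, 0.001] [0.0, 0.0, 101.9]
1.95 [0.08, 0.045, 0.001] [0.0, 0.0, 106.3]
```

step_arm:
  travel:
    - [0.006,-0.001,0.0007]
    - [0.01,-0.001,0.0007]
    - [0.013,-0.001,0.0007]
    - [0.017,-0.002,0.0007]
    - [0.021,-0.003,0.0007]
    - [0.025,-0.003,0.0007]
    - [0.028,-0.003,0.0007]
    - [0.032,-0.003,0.0007]
    - [0.036,-0.003,0.0007]
    - [0.04,-0.002,0.0007]
    - [0.044,-0.001,0.0007]
    - [0.048,0,0.0007]
    - [0.051,0.002,0.0007]
    - [0.055,0.003,0.0007]
    - [0.055,0.003,0.0007]
  dr:
    - [0,0,0]
    - [0,0,0]
    - [0,0,0]
    - [0,0,5]
    - [0,0,9]
    - [0,0,13.5]
    - [0,0,18]
    - [0,0,22.5]
    - [0,0,27]
    - [0,0,31]
    - [0,0,35.5]
    - [0,0,40]
    - [0,0,44.5]
    - [0,0,49]
    - [0,0,49]
  fingers: [0,0,0,0,0,0,0,0,0,0,0,0,0,0,0]

```text
clock: 21.1
tcp_pos: [0.5824, -0.0568, 0.0268]
tcp_rot: [0.617, 0.787, 0.0, 0.0]
force: [-0.5, 0.4, -0.2]
width: -0.0
```

Run:
```python
from clip import *
f=snap("scene","pics/scene13.png");g=f["image"][130:250,180:340]
cv2.imwrite("pics/scene13z.png",cv2.cvtColor(cv2.resize(g,(800,600),interpolation=cv2.INTER_CUBIC),cv2.COLOR_RGB2BGR))
go([.63,-.086,.0265],152)
arc(-1,.95,1.95,14,.0165,.0165,0)
```

```text
at [ 0.5826 -0.0571  0.0268] yaw 103.94 F [-0.78 -0.14 -0.4 ] w 0.0006 t 21.15
travel [-0.0394  0.039   0.0003] dr [ 4.000e-02  0.000e+00 -4.806e+01]
0.95 [0.0, 0.0, 0.0] [0.0, 0.0, 0.2]
1.02 [0.003, -0.001, 0.0] [0.0, 0.0, 4.3]
1.09 [0.007, -0.001, 0.0] [0.0, 0.0, 8.4]
1.16 [0.01, -0.002, 0.0] [0.0, 0.0, 12.4]
1.24 [0.014, -0.002, 0.0] [0.0, 0.0, 16.5]
1.31 [0.018, -0.002, 0.0] [0.0, 0.0, 20.6]
1.38 [0.021, -0.002, 0.0] [0.0, 0.0, 24.7]
1.45 [0.025, -0.002, 0.0] [0.0, 0.0, 28.8]
1.52 [0.028, -0.001, 0.0] [0.0, 0.0, 32.9]
1.59 [0.032, 0.0, 0.0] [0.0, 0.0, 37.0]
1.66 [0.035, 0.001, 0.0] [0.0, 0.0, 41.1]
1.74 [0.039, 0.003, 0.0] [0.0, 0.0, 45.2]
1.81 [0.042, 0.005, 0.0] [0.0, 0.0, 49.3]
1.88 [0.045, 0.007, 0.0] [0.0, 0.0, 53.4]
1.95 [0.048, 0.009, 0.0] [0.0, 0.0, 57.5]
```

View pics/scene13z.png

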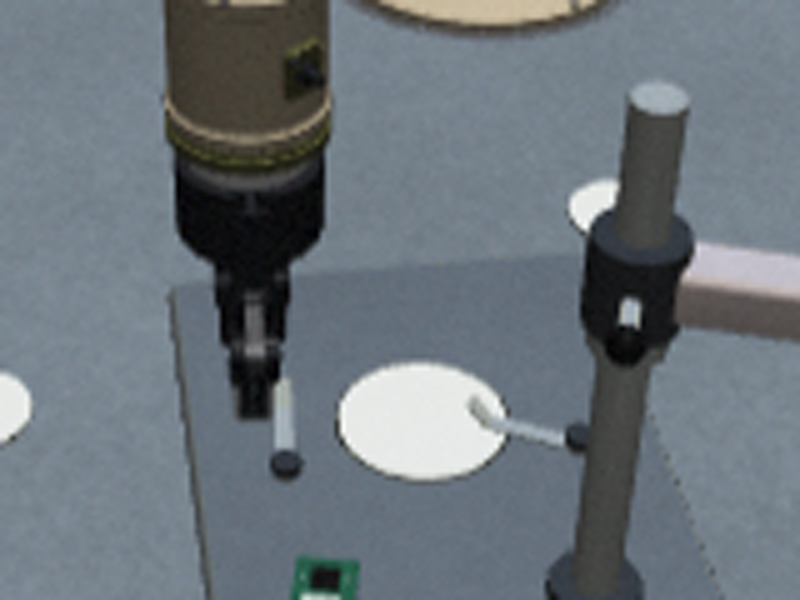

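The right clip now points forward (zoom (285,380)). I'll continue the arc.

step_arm:
  travel:
    - [0.003,-0.001,0]
    - [0.007,-0.001,0]
    - [0.01,-0.002,0]
    - [0.014,-0.002,0]
    - [0.018,-0.002,0]
    - [0.021,-0.002,0]
    - [0.025,-0.002,0]
    - [0.028,-0.001,0]
    - [0.032,0,0]
    - [0.035,0.001,0]
    - [0.039,0.003,0]
    - [0.042,0.005,0]
    - [0.045,0.007,0]
    - [0.048,0.009,0]
    - [0.048,0.009,0]
    - [0.048,0.009,0]
  dr:
    - [0,0,4]
    - [0,0,8.5]
    - [0,0,12.5]
    - [0,0,16.5]
    - [0,0,20.5]
    - [0,0,24.5]
    - [0,0,29]
    - [0,0,33]
    - [0,0,37]
    - [0,0,41]
    - [0,0,45]
    - [0,0,49.5]
    - [0,0,53.5]
    - [0,0,57.5]
    - [0,0,57.5]
    - [0,0,57.5]
  fingers: [0,0,0,0,0,0,0,0,0,0,0,0,0,0,0,0]

```text
clock: 22.75
tcp_pos: [0.5798, -0.0084, 0.0269]
tcp_rot: [0.918, 0.396, 0.0, -0.0]
force: [-0.1, 1.0, 0.1]
width: -0.0001
```

step_arm:
  travel:
    - [-0.01,0,0]
    - [-0.025,0,0]
    - [-0.03,0,-0.02]
    - [-0.03,0,-0.06]
    - [-0.05,0,-0.1]
    - [-0.07,0,-0.13]
    - [-0.07,0,-0.15]
    - [-0.07,0,-0.15]
  dr:
    - [0,0,0]
    - [0,0,0]
    - [0,0,0]
    - [0,0,0]
    - [0,0,0]
    - [0,0,0]
    - [0,0,0]
    - [0,0,0]
  fingers: [0,0,0,0,0,0,0,0]

```text
clock: 23.55
tcp_pos: [0.5315, -0.0613, 0.1794]
tcp_rot: [0.919, 0.395, 0.002, 0.001]
force: [-0.4, 0.2, 0.0]
width: -0.0001
```

Run:
```python
from clip import *
f=snap("scene","pics/scene14.png");g=f["image"][160:260,200:333]
cv2.imwrite("pics/scene14z.png",cv2.cvtColor(cv2.resize(g,(798,600),interpolation=cv2.INTER_CUBIC),cv2.COLOR_RGB2BGR))
f=snap("top","pics/top14.png")
go([.45,-.2,.2],45); print(r.state()["joints"].round(2))
```

```text
at [ 0.531  -0.06    0.1768] yaw 46.62 F [-0.42  0.29 -0.35] w -0.0001 t 23.65
travel [-0.1574  0.0373 -0.0233] dr [ 0.02 -0.07  1.62]
[-0.29  0.48  0.42  2.11 -0.33  0.62 -0.4 ]
```

View pics/scene14z.png

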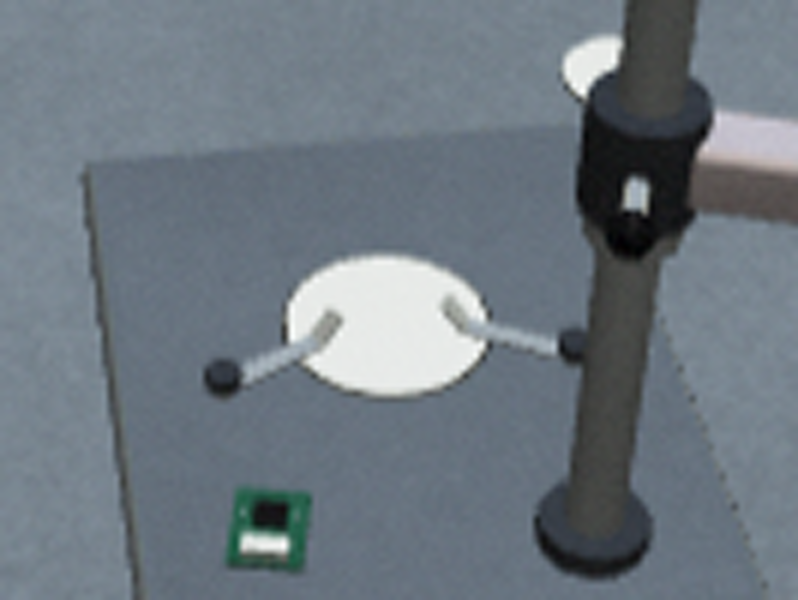

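View pics/top14.png

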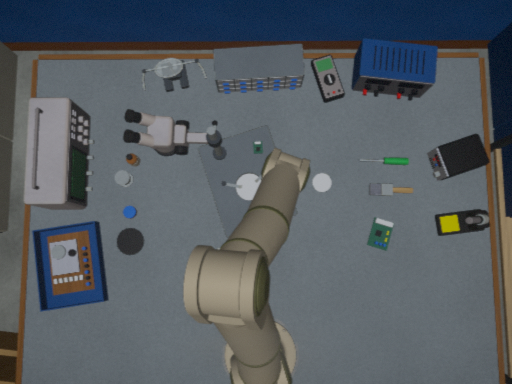

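Both clips lie over the plate (tips at zoom (330,318) and (450,300)). I'll move the arm aside for an unobstructed top check.

step_arm:
  travel:
    - [-0.04,0.03,-0.02]
    - [-0.08,0.06,-0.03]
    - [-0.12,0.09,-0.03]
    - [-0.16,0.12,-0.03]
    - [-0.19,0.15,-0.03]
    - [-0.19,0.19,-0.03]
    - [-0.19,0.21,-0.03]
    - [-0.19,0.21,-0.03]
  dr:
    - [0,0,0]
    - [0,0,0]
    - [0,0,0]
    - [0,0,0]
    - [0,0,0]
    - [0,0,0]
    - [0,0,0]
    - [0,0,0]
  fingers: [0,0,0,0,0,0,0,0]

```text
clock: 24.45
tcp_pos: [0.5537, -0.3445, 0.2044]
tcp_rot: [0.919, 0.395, -0.0, -0.0]
force: [-0.6, 0.4, -0.6]
width: 0.0004
```

Run:
```python
from clip import *
from fit import *
f=snap("top","pics/top15.png");g=f["image"][115:245,185:315]
cv2.imwrite("pics/top15z.png",cv2.cvtColor(cv2.resize(g,(598,598),interpolation=cv2.INTER_CUBIC),cv2.COLOR_RGB2BGR))
uv,P=blob(f,140,255,(225,165,285,225),.024,0); print(circ(P,.047))
s=load("pics/scene14.npy");uv,P=blob(s,150,255,(235,180,295,235),.024,0);print(circ(P,.047))
t=onz(s,200+336/6-.4,160+316/6-.4,.040)[:2]; d=t-piv(-1); th=np.degrees(np.arctan2(d[1],d[0])); print("right q",np.radians((-(th-18.2)-130)%360),np.hypot(*d))
# bystanders: image difference top0 vs now
d=cv2.absdiff(load("pics/top0.npy")["image"],f["image"]).max(2)>40
ys,xs=np.where(cv2.morphologyEx(d.astype(np.uint8),cv2.MORPH_OPEN,np.ones((2,2))));n,l,st,c=cv2.connectedComponentsWithStats(cv2.morphologyEx(d.astype(np.uint8),cv2.MORPH_OPEN,np.ones((2,2))))
print(st[1:])
```

```text
(array([0.56562434, 0.03560394]), np.float64(0.0055252096963451704))
(array([0.56543127, 0.03516976]), np.float64(0.010784903408697772))
right q 1.9808042729808812 0.06092025088767319
[[ 313  136   92  106 1010]
 [ 409  145   17   16   81]
 [ 430  157    7   10   50]
 [ 386  158   24    8  162]
 [ 418  169   10   14   74]
 [ 235  174   37   44  958]
 [ 383  185    2    3    6]
 [ 384  189    2    2    4]
 [ 383  197   14   23   86]
 [ 369  218   25   28  312]
 [ 282  222   26   36  467]
 [ 339  229   12    8   27]
 [ 296  231   47   47 1270]
 [ 353  237    2    2    4]
 [ 468  245   44   31  710]
 [ 329  247   37   47  789]
 [ 288  268    3    6   13]
 [ 506  278    6   32  158]
 [ 286  280    3    4   10]
 [ 267  284   19   49  314]
 [ 303  295  202   89 4868]
 [ 506  325    3   16   35]
 [ 499  327    3    6   15]
 [ 498  338    7   22  108]
 [ 279  345    5    6   16]
 [ 252  347    3    4   10]
 [ 506  347    3   10   24]
 [ 240  355    7   11   42]
 [ 269  357   20    6   71]
 [ 228  359   10   25  109]
 [ 248  358   10   24  159]
 [ 268  366    2    2    4]
 [ 432  366    2    2    4]
 [ 434  369    2    2    4]
 [ 437  374    6    8   20]
 [ 503  376    9    8   47]
 [ 290  379    2    5   10]
 [ 237  383    2    1    2]
 [ 443  383    2    1    2]]
```

View pics/top15z.png

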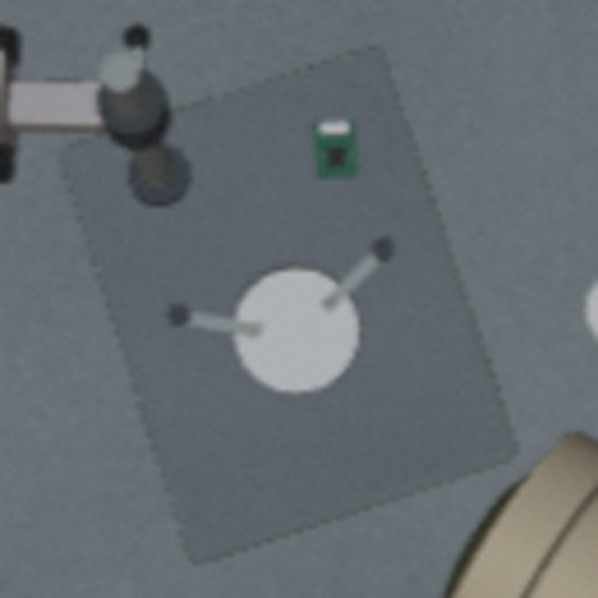

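The top view shows the plate filling the recess, with both clip tips on it (zoom (258,329) and (328,303)). Both views put the plate at the same centre when taken at the 24 mm top-face height, so it is flush. The sample board and the small disc have not moved.

```bash
python3 -c "
from station import r
print(r.job_done(), r.state()['clock'])"
```

```text
the job is handed in; nothing more can be done
the job is handed in; nothing more can be done
```

The white plate is home in its recess, both clips lie well over it, and the job was handed in at about 24.5 s of the 64 s allowed.

- **Plate:** I pushed it over the recess edge with the two spread fingertips until it dropped in. Pressing its trailing side with the shut fingers met contact at 24.2 mm, which is flush with the 24 mm top face. The two camera views, both taken at that height, agree on its centre to about 0.5 mm.
- **Clips:** I swung the left one first, then the right one, with the shut fingers. They read about 1.96 rad (left) and 1.98 rad (right), inside the 1.6 to 2.3 window.
- **What disagreed:** The fitted plate centre lies about 2 mm toward the robot from the recess centre I measured at the start. That is a little more than the 1.5 mm of play, but within the 2 mm camera calibration.
- **What went wrong:** One rotation toward the left clip went the wrong way and ran joint 7 up to its limit, at -2.63 rad. No contact force showed, so I turned it back and used the other finger face.
- **Other things:** The last pictures showed the sample board and the black plate where they started. I compared the other bench items only by eye. The before-and-after image comparison was swamped by the arm's own movement, so it could not confirm them.

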